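Pin the press lever and lock its pin with the hairpin clip

TASK

Make the lever press on the bench ready for work: stand the bent handle of its half-drawn pivot pin upright and push the pin fully home, so that the cross hole in its far end comes clear of the frame and points upwards. Then take the sprung hairpin clip from the wooden stand, feel its straight leg down into the cross hole, and slide it on until the sprung leg snaps over the shank and hugs it; leave it sitting there on its own. Work gently: never lean on the clip with more than about 25 N, and do not disturb the solder tin, the block of burrs or the ring clamp.

Things in the scene. Friction and masses are not known exactly. Their poses are not given: they have to be found in the camera images.
- lever_press: Green hand-lever press with a wooden grip, bolted down. Origin: centre of the underside of its 176x112x14 mm base; x runs away from the lever's grip, y along the pivot pin towards its bent handle, z up. The lever runs from the pivot along -x, rising slightly, to 210 mm from the origin and 145 mm high. Cheeks, bush plates and lever fill y = -17.5 to +17.5 mm and end less than 19 mm above the pivot mark near the pin.
- pivot_mark (a point): Nominal place of the cross hole's centre with the pin home: (35, -35, 100) mm in the press frame, axes as lever_press. True place, neither reported nor changing: up to 4 mm fore or aft (x) and 3.5 mm up or down (z) of it, as the bush plates that carry the pin were set in their oversize screw holes, and up to 3.5 mm along y, as the hole was drilled. It must be felt or seen.
- pin_slide (a joint): How far the pivot pin is drawn out along the press's +y, m: 0 = home (its washer meets the bush plate and it stops), at most 0.030. Slides with about 6 N of friction. The shank is a round bar, 16 mm dia., along press y; home, it stands out to y = -49 mm, with a cross hole right through, 5.2 mm wide with a 0.4 mm countersink, nominally at y = -35 mm. Drawn out by 20 mm or more the hole lies inside the bush plate.
- pin (a joint): Roll of the pin about its axis (press y), rad: 0 = bent handle and cross hole upright; positive leans the handle's top to press +x. About 6 N at the handle turns it, and it stays where left. The handle, a 10 mm dia. rod bent up from the pin's +y end, stands 48 mm (plus the pin_slide value) from the press's centre plane and reaches 69 mm from the pin's axis, straight from 12 mm up; fingers closing on it along press x stand it up.
- clip_eye (a point): Hairpin (R-) clip of 4 mm steel wire, 55 to 90 g; point: centre of its double coil, 20 mm dia. and 8.8 mm thick along the clip's y: grasp it there across y. z points away from the legs. The straight leg runs along -z at x = -8 mm. The sprung leg lies on the +x side (out to x = +10 mm, down to z = -62 mm). It starts upright in the stand, coil centre 80 mm above the worktop, loose by a degree or two.
- clip_pocket (a point): Point on the clip's straight leg, 40 mm below the coil centre, (-8, 0, -40) mm in the clip frame: the place of the pin's axis when the clip is home, with the shank in the round pocket of the sprung leg (pocket from 9 mm above to 8 mm below this point). Clip axes as clip_eye.
- clip_tip (a point): Lower end of the clip's straight leg, cut flat (face 3.6 mm wide), (-8, 0, -76) mm in the clip frame, 36 mm below clip_pocket. Clip axes as clip_eye.
- clip_spring (a joint): Opening of the sprung leg about the coil, rad: 0 = relaxed; 9 Nm/rad. As the clip is pushed down, its flared end meets the shank with clip_pocket about 15 mm above the pin's axis; it opens by up to 0.06 rad (about 3 to 8 N of push), passes the widest part at 7 mm and from there draws the clip home, closing to under 0.02. Pushed 2 mm past home the clip stops hard. It fits with the sprung leg on either side of the pin.
- clip_stand: Dark wooden stand, fixed, 68x44x42 mm, origin at the centre of its underside; a slot along its x holds the clip by its legs (24 to 38 mm deep); clip axes along the stand's axes. Spare pin heads stand 3 mm proud of its top.
- solder_tin: Small round white tin, 49 mm dia., 20 mm high, origin at the centre of its underside; loose, leave alone.
- ring_clamp: Waisted wooden ring clamp, 32x104x30 mm, lying, long along its y, origin at the centre of its underside; loose, leave alone.
- burr_block: Square wooden block with burrs standing in it, 52x67 mm, 98 mm high with the burrs, origin at the centre of its underside; loose, leave alone.

How it is judged:
On the way:
1. the pivot pin is pushed home (value of joint pin_slide below 0.0015 m and value of joint pin between -0.2 and 0.2 rad), for 0.2 s.
At the end, for the whole second after the job is handed in: pin home (within 2 mm); clip on it, coil up, straight leg through the cross hole (clip_pocket within 8 mm of pivot_mark, which allows for the pivot setting; within 0.25 rad of upright, 0.3 rad of square to the pin), sprung leg closed round the shank (clip_spring under 0.03 rad) (value of joint pin_slide below 0.002 m and distance between clip_pocket and pivot_mark below 0.008 m and value of joint clip_spring below 0.03 rad and angle between the z axis of clip_eye and the z axis of lever_press, either way round below 0.25 rad and angle between the y axis of clip_eye and the y axis of lever_press, either way round below 0.3 rad and height (world z) of clip_eye above 0.12 m); the robot touches nothing.
It fails at once if the clip is forced against the press or its pin with over 30 N (contact force between clip and lever_press above 30 N).
It fails at once if the tin is disturbed (distance of solder_tin from where it was at the start of the episode above 0.02 m).
It fails at once if the ring clamp is disturbed (distance of ring_clamp from where it was at the start of the episode above 0.02 m).
It fails at once if the block of burrs is disturbed (distance of burr_block from where it was at the start of the episode above 0.02 m).
It also fails if it takes over 69 s, if anything falls off the work surface, if the arm or the gripper's body presses on something with over 40 N, if the wrist force passes 120 N, or if a joint passes its speed limit or range.

ROBOT

A 7-joint arm with a two-finger parallel gripper is mounted at the origin on a cart in front of the work surface, level with it; the furniture and walls round the work are solid. World frame = base frame: x ahead of the robot, y to its left, z up, the work surface at z = 0. Lengths are in m, angles in rad, forces in N, time in s.
With the tool pointing down it reaches from about 0.425 to 0.875 m from the base axis. Payload 4.7 kg.
Tool frame: the origin (TCP) lies midway between the tips of the shut fingers; the grasp point (between the pads) lies 19 mm behind it; z points along the fingers, y is the direction in which the jaws open and shut (so a half turn about z gives the same grasp; the last joint's range is limited). The gripper opens to 87 mm and grips with 3 to 60 N. Pads are 19 mm wide; open, the fingers measure 117 mm over their backs; the gripper's body (75 mm by 190 mm) begins 51 mm behind the grasp point.
Start: joints at [-1.294, 0.321, -0.07, 1.45, 0.023, 1.371, -0.057], TCP at [0.169, 0.628, 0.199] pointing down, gripper open.
Joint ranges: [-2.86, 2.86], [-0.3, 2.09], [-1.38, 1.24], [0.06, 2.45], [-1.56, 4.7], [0.09, 2.05], [-2.69, 2.69]. Speed limits (rad/s): [2.57, 2.57, 3.14, 3.14, 3.14, 3.14, 3.14].

INTERFACE

Orientations are given as [roll, pitch, yaw] about the fixed x, y, z axes, in that order (R = Rz(yaw) Ry(pitch) Rx(roll)).
In Python, from bench import arm, get_image, boxes_of, mark_of gives the robot as it stands. The module is installed in compiled form; this text tells all that it offers.
- The arm moves only by the tool arm_command, never from a script. Its argument "increments" is a list of rows, each a list of 7 numbers: the shift along the tool's x, y, z in mm, then the turn, a rotation vector about the tool's x, y, z in degrees, then the finger opening in mm, from 0 to 87. In form: [[tx, ty, tz, ax, ay, az, gripper], ...]. A call has 1 to 20 rows; each row shifts and turns the pose as measured when the row begins, along the tool's axes as they then stand; what a row does not reach is not made up. A row lasts 1/10 s, in which the tool goes at most 50 mm and 8.59 degrees, less where a joint would pass 70% of its speed; a pose out of reach is approached as far as the arm can. A call is refused whole if a number of a shift passes 50 or a number of a turn 8.59, either way. A call with a gripper value outside its range is refused whole. The fingers move at their own pace and stop on an object; "squeeze" is the grip in N (left out, the last holds). Time passes only in rows, so rows that do not move let the fingers close. It gives the time, the measured TCP pose, the force and the opening at its end, in the units of the state.
- arm.get_state(): the state, without advancing time (a new reading comes with each control period).
- get_image(name): name is "scene" or "top" or "wrist"; returns a dict with "pixels" (384x512x3 uint8, red, green, blue), "depth" (384x512 float32, m along the optical axis (not along the pixel's ray), 0 where there is no reading), "vertical_fov" (degrees; the focal length in pixels is half the picture's height over the tangent of half this angle, whatever the lens; pixels are square), "cx", "cy" (the principal point, pixels), "position" and "attitude" of the camera in the world. Camera axes: x right, y down, z forward; pixel columns grow to the right and rows downward; lengths in m; the calibration is good to about 2 mm. A picture is of the moment at which its call begins.
- arm.finish_job(): hands the job in, once; it reports no verdict.
Trained networks look in a picture, given as the dict that the camera call returned (one of the last four; its "shot" number tells which), for a name from the list of things; names that differ only in an ending like _2 or _b are one class to them, and where a whole thing is asked for, a point or a joint stands for the part that bears it (a point fixed in the world has none). Each returns a list of dicts, best first, with "conf" (0 to 1); they miss things now and then, are a little off and sometimes report something else, mostly with a low value. They report only what shows in the picture. A call takes as long as a camera call.
- boxes_of(name, picture): "rect" ([left, top, right, bottom] in pixels, round what is visible of it).
- mark_of(name, picture): "at" ([column, row] in pixels: a listed point, or the origin of a listed thing).
The state is a dict: "t": time; "joint_positions": joint angles; "joint_vel": joint speeds; "joint_efforts": joint torques, N m; "tool_pos": TCP position; "tool_rot": TCP orientation; "contact_force": force on the tool from outside, world axes, zero at the start; "wrist_torque": the same for the moment, N m; "grip_width": finger opening in m.
Only numpy, scipy, OpenCV 4.12 (cv2) and the standard library are available. Lean on these libraries where they do the work, as an engineer would, in place of code of your own. Each camera call takes 0.05 s, during which the arm holds its last target.

## Working session

There is one attempt and no reset: what is moved stays moved. The work goes in short steps, Python scripts to look and compute and a tool call to move; the robot and the scene stay as the last step left them, time stands still between calls to the robot, and variables do not carry over. Pictures are saved under pics/ and viewed, and the job is handed in when it is done.

Besides the shell and the picture viewer there is one more tool, called after ">>>" by a JSON object that holds its "api" and its "payload", one argument or row to a line. arm_command: Moves the arm, as the interface text tells. Its arguments: {"type":"object","properties":{"increments":{"type":"array","items":{"type":"array","items":{"type":"number"}}},"squeeze":{"type":"number"}},"required":["increments"]}

```bash
mkdir -p pics; cat > h.py <<'E'
import numpy as np, cv2
from scipy.spatial.transform import Rotation as R
from bench import arm, get_image, boxes_of, mark_of
def save(p,name): cv2.imwrite('pics/'+name+'.png', cv2.cvtColor(p['pixels'],cv2.COLOR_RGB2BGR))
def f(p): return p['pixels'].shape[0]/2/np.tan(np.radians(p['vertical_fov'])/2)
def att(p):
    a=np.array(p['attitude'],float)
    if a.shape==(3,3): return a
    if a.size==3: return R.from_euler('xyz',a).as_matrix()
    return R.from_quat(a).as_matrix()
def unproj(p,u,v,d=None):
    if d is None: d=p['depth'][int(round(v)),int(round(u))]
    c=np.array([(u-p['cx'])/f(p)*d,(v-p['cy'])/f(p)*d,d]); return att(p)@c+np.array(p['position'])
def proj(p,X):
    c=att(p).T@(np.array(X)-np.array(p['position'])); return np.array([p['cx']+f(p)*c[0]/c[2],p['cy']+f(p)*c[1]/c[2]])
def cloud(p):
    h,w=p['depth'].shape; v,u=np.mgrid[:h,:w]; d=p['depth']
    c=np.stack([(u-p['cx'])/f(p)*d,(v-p['cy'])/f(p)*d,d],-1); return c@att(p).T+np.array(p['position'])
def tool():
    s=arm.get_state(); return s
E
python3 - <<'E'
from h import *
print(arm.get_state())
names=['lever_press','pivot_mark','clip_eye','clip_pocket','clip_tip','clip_stand','solder_tin','ring_clamp','burr_block','pin']
for n in ['scene','top','wrist']:
    p=get_image(n); save(p,n+'0'); print(n,p['position'],p['attitude'],p['vertical_fov'],p['cx'],p['cy'],p['shot'])
    np.savez('pics/'+n+'0.npz',**{k:v for k,v in p.items()})
    for m in names:
        b=boxes_of(m,p)[:2]; k=mark_of(m,p)[:2]
        print(m,[(np.round(x['rect']).tolist(),round(x['conf'],2)) for x in b],[(np.round(x['at'],1).tolist(),round(x['conf'],2),unproj(p,*np.clip(x['at'],0,[511,383])).round(3).tolist()) for x in k])
E
```

```text
{'t': 0.0, 'joint_positions': array([-1.29392809,  0.32185131, -0.07006196,  1.45165172,  0.02259971,
        1.37077276, -0.05691283]), 'joint_vel': array([-0.00043745,  0.00076679, -0.00149892,  0.00148959, -0.00069158,
        0.00022793,  0.00057033]), 'joint_efforts': array([ 9.98440737e-04, -4.91306984e+01, -4.03451370e-01, -3.12521625e+01,
       -6.40251744e-02,  4.38611617e-02,  1.82257322e-04]), 'tool_pos': array([0.16875351, 0.62711118, 0.19785466]), 'tool_rot': array([-3.13969887e+00,  1.02452052e-04,  2.87882007e+00]), 'contact_force': array([-0.64844946, -0.06339873,  0.447809  ]), 'wrist_torque': array([ 0.01036243, -0.02384107,  0.0354565 ]), 'grip_width': 0.08725851269196092}
scene [-0.00884616 -0.51581246  0.49367351] [-2.07134315 -0.02012574 -0.84354923] 50.45612389761106 247.11523399250717 191.39602988809895 1
lever_press [([114.0, 125.0, 233.0, 224.0], 0.57)] [([188.0, 198.6], 0.6, [0.512, 0.117, 0.029])]
pivot_mark [([117.0, 128.0, 232.0, 219.0], 0.74)] [([208.9, 162.1], 0.84, [0.599, 0.136, 0.086])]
clip_eye [([298.0, 240.0, 305.0, 264.0], 0.43)] [([299.1, 247.
[... 162 characters left out ...]
, -0.214, 0.042])]
clip_tip [([298.0, 238.0, 306.0, 267.0], 0.51)] []
clip_stand [([278.0, 250.0, 315.0, 298.0], 0.88)] [([296.0, 281.5], 0.58, [0.451, -0.23, 0.03])]
solder_tin [([323.0, 215.0, 346.0, 234.0], 0.86), ([180.0, 239.0, 234.0, 270.0], 0.29)] [([334.8, 228.9], 0.79, [0.652, -0.187, 0.018])]
ring_clamp [([178.0, 240.0, 233.0, 268.0], 0.64)] [([205.1, 261.7], 0.75, [0.406, -0.053, 0.001])]
burr_block [([269.0, 184.0, 307.0, 220.0], 0.59)] [([285.9, 209.1], 0.56, [0.648, -0.062, 0.016])]Traceback (most recent call last):
  File "<stdin>", line 8, in <module>
ValueError: it knows: burr_block, clip_eye, clip_pocket, clip_stand, clip_tip, lever_press, pivot_mark, ring_clamp, solder_tin
```

```bash

python3 - <<'E'
from h import *
names=['lever_press','pivot_mark','clip_eye','clip_pocket','clip_tip','clip_stand','solder_tin','ring_clamp','burr_block']
for n in ['top','wrist']:
    p=get_image(n); save(p,n+'0'); print(n,p['position'],p['attitude'],p['vertical_fov'],p['cx'],p['cy'],p['shot'])
    np.savez('pics/'+n+'0.npz',**{k:v for k,v in p.items()})
    for m in names:
        b=boxes_of(m,p)[:2]; k=mark_of(m,p)[:2]
        print(m,[(np.round(x['rect']).tolist(),round(x['conf'],2)) for x in b],[(np.round(x['at'],1).tolist(),round(x['conf'],2),unproj(p,*np.clip(x['at'],0,[511,383])).round(3).tolist()) for x in k])
print(arm.get_state()['t'])
E
```

```text
top [ 0.45434798 -0.05436708  0.94834631] [-3.0507043   0.00511668 -1.55409762] 49.4055793945719 259.3953980706395 194.80308396830992 2
lever_press [([114.0, 155.0, 202.0, 290.0], 0.75)] [([173.7, 192.9], 0.94, [0.534, 0.129, 0.087]), ([258.8, 135.3], 0.47, [0.668, -0.045, 0.046])]
pivot_mark [([110.0, 151.0, 204.0, 287.0], 0.82)] [([173.9, 171.0], 0.57, [0.584, 0.137, 0.059])]
clip_eye [([333.0, 216.0, 340.0, 226.0], 0.58)] [([332.4, 225.9], 0.62, [0.472, -0.208, 0.041]), ([338.7, 220.2], 0.37, [0.484, -0.221, 0.041])]
clip_pocket [] [([332.7, 223.1], 0.47, [0.478, -0.208, 0.041])]
clip_tip [([334.0, 214.0, 337.0, 224.0], 0.61)] [([333.4, 225.0], 0.39, [0.474, -0.209, 0.044])]
clip_stand [([318.0, 203.0, 349.0, 239.0], 0.59)] [([328.5, 218.3], 0.95, [0.488, -0.199, 0.042])]
solder_tin [([302.0, 123.0, 325.0, 149.0], 0.68), ([113.0, 167.0, 173.0, 177.0], 0.16)] [([310.7, 135.1], 0.75, [0.677, -0.162, 0.018])]
ring_clamp [([245.0, 228.0, 274.0, 274.0], 0.69)] [([337.3, 218.4], 0.69, [0.486, -0.209, 0.091]), ([256.1, 250.3], 0.66, [0.416, -0.043, 0.024])]
burr_block [] [([259.0, 136.1], 0.9, [0.667, -0.045, 0.041])]
wrist [0.1014792  0.64542553 0.38577398] [ 2.88733215e+00 -7.36256437e-04  1.30926686e+00] 58.744270116214786 256.2336007533795 194.86216665352066 3
lever_press [] []
pivot_mark [] []
clip_eye [] []
clip_pocket [] []
clip_tip [] []
clip_stand [] []
solder_tin [] []
ring_clamp [] []
burr_block [] []
2.9
```

View pics/scene0.png

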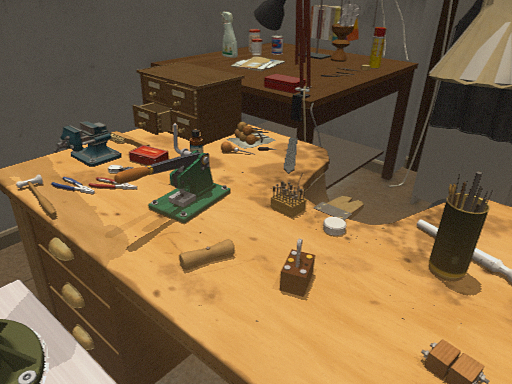

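View pics/top0.png

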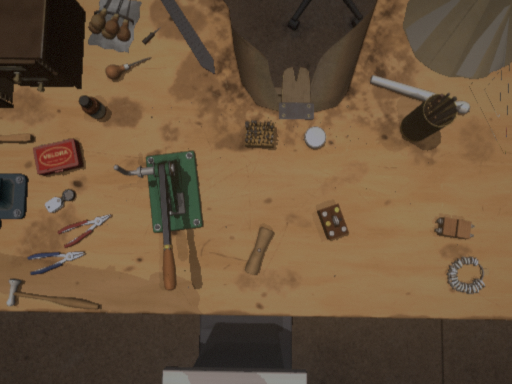

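```bash

python3 - <<'E'
from h import *
P={n:dict(np.load('pics/%s0.npz'%n,allow_pickle=True)) for n in ['top','scene']}
for p in P.values():
    for k in ['vertical_fov','cx','cy']: p[k]=float(p[k])
p=P['top'];C=cloud(p)
np.set_printoptions(suppress=True,precision=4)
hsv=cv2.cvtColor(p['pixels'],cv2.COLOR_RGB2HSV)
m=(hsv[...,0]>50)&(hsv[...,0]<85)&(hsv[...,1]>70)&(C[...,2]>0.008)&(C[...,2]<0.022)
m[:140]=0;m[240:]=0;m[:,:140]=0;m[:,210:]=0
pts=C[m][:,:2]; r=cv2.minAreaRect((pts*1000).astype(np.float32)); print('base',m.sum(),r, np.median(C[m][:,2]))
# same for stand
m=(C[...,2]>0.036)&(C[...,2]<0.052); m2=np.zeros_like(m); m2[195:250,305:360]=1; m&=m2
r=cv2.minAreaRect((C[m][:,:2]*1000).astype(np.float32)); print('stand',m.sum(),r,np.median(C[m][:,2]))
m=(C[...,2]>0.06)&m2.astype(bool); print('clip',m.sum(),C[m].mean(0),C[m].max(0))
# table height
print('table z',np.median(C[200:300,290:310][...,2]))
cv2.imwrite('pics/topz.png',cv2.resize(cv2.cvtColor(p['pixels'][135:300,100:260],cv2.COLOR_RGB2BGR),None,fx=3.6,fy=3.6,interpolation=cv2.INTER_CUBIC))
cv2.imwrite('pics/topc.png',cv2.resize(cv2.cvtColor(p['pixels'][190:250,300:370],cv2.COLOR_RGB2BGR),None,fx=8,fy=8,interpolation=cv2.INTER_CUBIC))
p=P['scene']
a=cv2.resize(cv2.cvtColor(p['pixels'][110:230,100:240],cv2.COLOR_RGB2BGR),None,fx=4,fy=4,interpolation=cv2.INTER_CUBIC)
cv2.imwrite('pics/scz.png',a)
cv2.imwrite('pics/scc.png',cv2.resize(cv2.cvtColor(p['pixels'][230:300,270:330],cv2.COLOR_RGB2BGR),None,fx=8,fy=8,interpolation=cv2.INTER_CUBIC))
E
```

```text
base 1358 ((545.0457763671875, 145.55455017089844), (171.26895141601562, 108.57015991210938), 7.588266849517822) 0.013171828818205
stand 592 ((483.0790710449219, -210.82080078125), (67.90454864501953, 45.104400634765625), 20.315698623657227) 0.04083601171736512
clip 45 [ 0.4796 -0.1837  0.2171] [ 0.4939 -0.0544  0.9483]
table z -0.0013615148611297867
```

View pics/topz.png

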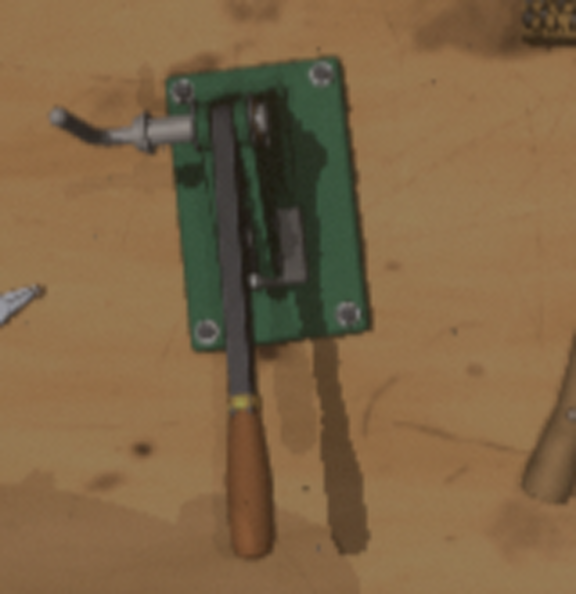

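View pics/scz.png

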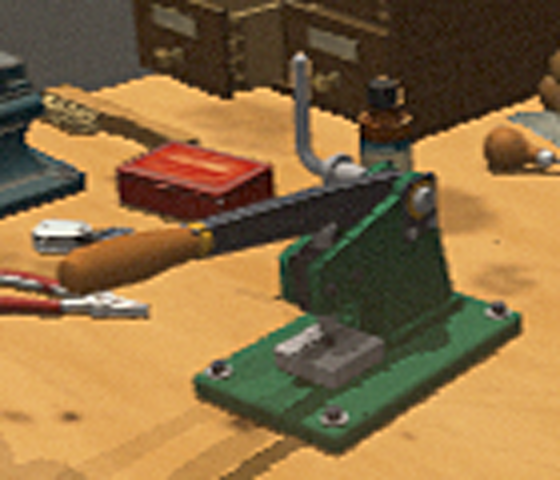

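View pics/topc.png

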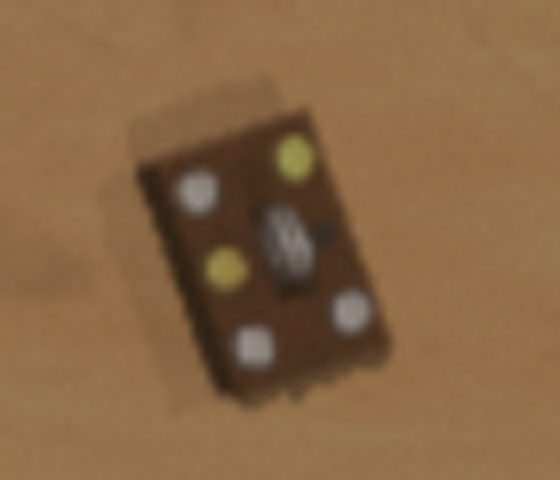

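View pics/scc.png

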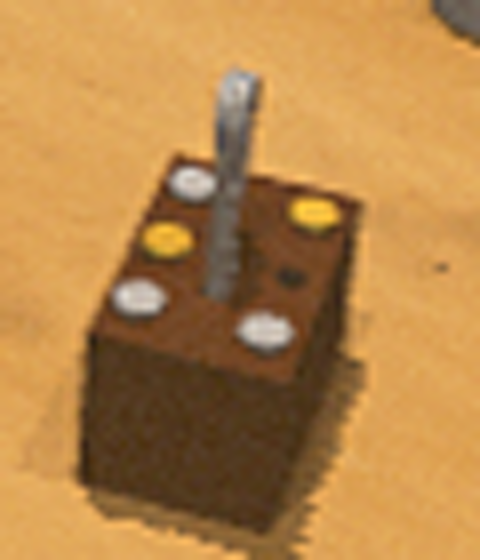

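```bash

cat >> h.py <<'E'
np.set_printoptions(suppress=True,precision=4)
PC=np.array([0.545,0.1455,0.0]); PY=np.radians(7.6)
Rp=R.from_euler('z',PY).as_matrix()
def w2p(X): return (np.asarray(X)-PC)@Rp
def p2w(X): return np.asarray(X)@Rp.T+PC
def ld(n):
    p=dict(np.load('pics/%s.npz'%n,allow_pickle=True))
    for k in ['vertical_fov','cx','cy']: p[k]=float(p[k])
    return p
E
python3 - <<'E'
from h import *
for n in ['top0','scene0']:
    p=ld(n); C=cloud(p); q=w2p(C)*1000
    m=(p['depth']>0)&(q[...,1]>40)&(q[...,1]<110)&(abs(q[...,0]-35)<60)&(q[...,2]>80)&(q[...,2]<190)
    pts=q[m]; uv=np.argwhere(m)
    o=np.argsort(pts[:,2])
    print(n,len(pts))
    for i in o[::max(1,len(o)//30)]: print(uv[i][::-1],pts[i].round(1))
# rect of press check by scene? stand yaw check via scene
E
```

```text
top0 186
[143 176] [29.  44.8 89.7]
[141 166] [48.7 44.7 98.4]
[131 170] [ 42.4  65.3 100.5]
[141 177] [ 25.4  45.9 101.3]
[136 170] [ 40.9  54.6 102.1]
[133 170] [ 41.5  60.5 102.8]
[130 172] [ 38.   66.8 103.4]
[136 172] [ 36.5  54.5 103.7]
[141 169] [ 41.4  43.6 104.3]
[137 168] [ 44.3  51.4 104.9]
[142 170] [ 38.9  41.5 105.3]
[140 169] [ 41.4  45.3 105.6]
[138 167] [ 45.8  48.7 106.7]
[139 166] [ 47.4  46.3 107.4]
[138 170] [ 39.4  49.  107.7]
[128 173] [ 35.5  69.6 108.4]
[139 169] [ 41.   46.4 109.1]
[140 167] [ 44.8  43.9 109.4]
[127 171] [ 39.4  70.4 111. ]
[139 170] [ 38.4  45.7 112. ]
[126 171] [ 38.4  70.5 117.2]
[124 173] [ 33.7  72.9 123.6]
[124 170] [ 38.7  70.7 128.8]
[123 170] [ 37.6  70.4 136. ]
[122 168] [ 40.3  69.5 144. ]
[120 170] [ 35.9  72.3 148.4]
[117 170] [ 35.3  75.8 155.2]
[117 169] [ 36.2  73.9 160.7]
[117 165] [ 43.2  72.  164.3]
[116 166] [ 41.2  73.7 165.5]
[115 165] [ 43.1  75.1 166.5]
scene0 166
[179 153] [30.7 58.8 97.8]
[181 155] [22.6 44.9 99. ]
[183 154] [ 27.   42.3 100.8]
[183 153] [ 28.5  43.6 102.5]
[188 150] [ 48.3  45.  103.2]
[180 151] [ 
[... 157 characters left out ...]
0.8 108.1]
[183 151] [ 26.9  41.6 108.7]
[183 149] [ 34.1  48.  109.9]
[174 146] [ 31.9  75.  111.7]
[185 148] [ 35.7  42.8 113.2]
[176 144] [ 33.9  69.8 117.5]
[177 143] [ 37.3  69.6 119.1]
[176 142] [ 33.6  69.1 123. ]
[177 141] [ 35.   66.9 125.6]
[176 139] [ 35.5  70.2 129.8]
[177 138] [ 37.1  68.2 132.4]
[174 137] [ 32.5  73.4 135.1]
[175 136] [ 32.3  69.7 138.6]
[177 134] [ 38.5  68.7 142. ]
[175 133] [ 34.9  71.6 145. ]
[176 132] [ 36.9  70.  147.3]
[175 131] [ 33.9  70.1 150.6]
[174 130] [ 34.9  74.2 152. ]
[177 129] [ 38.1  67.3 155. ]
[175 128] [ 36.2  71.8 157.1]
[174 127] [ 33.5  72.2 160.3]
[174 126] [ 32.6  71.  163.3]
[173 125] [ 32.8  74.3 165. ]
[175 123] [ 39.4  73.7 168.3]
```

```bash

cat >> h.py <<'E'
def plan(pos,yaw,n=None,grip=87,vmax=40,amax=7):
    """rows to tool-down pose; yaw deg"""
    s=arm.get_state(); p0=np.array(s['tool_pos']); r0=R.from_euler('xyz',s['tool_rot'])
    r1=R.from_euler('xyz',[np.pi,0,np.radians(yaw)])
    rv=(r0.inv()*r1).as_rotvec(degrees=True)
    d=np.array(pos)-p0
    k=n or int(max(1,np.ceil(np.linalg.norm(d)*1000/vmax),np.ceil(np.abs(rv).max()/amax)))
    rows=[];P=p0.copy();r=r0
    for i in range(k):
        left=k-i
        dl=r.inv().apply((np.array(pos)-P)*1000)/left
        rv=(r.inv()*r1).as_rotvec(degrees=True)/left
        row=np.r_[np.round(dl,1),np.round(rv,2)]
        rows.append(row.tolist()+[grip]); P=P+r.apply(row[:3])/1000; r=r*R.from_rotvec(row[3:],degrees=True)
    print('k',k,'from',p0.round(4),np.degrees(s['tool_rot']).round(2),'to',np.round(pos,4)); print(rows)
def st():
    s=arm.get_state(); print('t %.2f'%s['t'],s['tool_pos'].round(4),np.degrees(s['tool_rot']).round(2),'F',s['contact_force'].round(2),'w %.4f'%s['grip_width'])
E
python3 - <<'E'
from h import *
t=p2w([.0365,.071,0]); t[2]=0.215
plan(t,97.6)
E
```

```text
k 15 from [0.1689 0.6277 0.199 ] [180.     0.   164.95] to [0.5718 0.2207 0.215 ]
[[-33.0, -19.2, -1.1, 0.0, 0.0, 4.49, 87], [-34.4, -16.6, -1.1, 0.0, 0.0, 4.49, 87], [-35.6, -13.8, -1.1, 0.0, 0.0, 4.49, 87], [-36.6, -11.0, -1.1, 0.0, 0.0, 4.49, 87], [-37.3, -8.1, -1.1, 0.0, 0.0, 4.49, 87], [-37.8, -5.2, -1.1, 0.0, 0.0, 4.49, 87], [-38.1, -2.2, -1.0, 0.0, 0.0, 4.49, 87], [-38.2, 0.8, -1.1, 0.0, 0.0, 4.49, 87], [-38.0, 3.8, -1.0, 0.0, 0.0, 4.49, 87], [-37.6, 6.7, -1.1, 0.0, -0.0, 4.49, 87], [-36.9, 9.7, -1.0, 0.0, -0.0, 4.49, 87], [-36.1, 12.5, -1.1, 0.0, -0.0, 4.49, 87], [-35.0, 15.3, -1.0, 0.0, -0.0, 4.49, 87], [-33.6, 18.0, -1.1, 0.0, -0.0, 4.49, 87], [-32.2, 20.6, -1.0, 0.0, -0.0, 4.49, 87]]
```

>>> {"api": "arm_command", "payload": {
  "increments": [
    [-33, -19, 0, 0, 0, 4.5, 87],
    [-34.4, -16.6, -1, 0, 0, 4.5, 87],
    [-35.6, -13.8, -1, 0, 0, 4.5, 87],
    [-36.6, -11, -1, 0, 0, 4.5, 87],
    [-37.3, -8.1, -2, 0, 0, 4.5, 87],
    [-37.8, -5.2, -2, 0, 0, 4.5, 87],
    [-38.1, -2.2, -2, 0, 0, 4.5, 87],
    [-38.2, 0.8, -1, 0, 0, 4.5, 87],
    [-38, 3.8, -1, 0, 0, 4.5, 87],
    [-37.6, 6.7, -1, 0, 0, 4.5, 87],
    [-37, 9.7, -1, 0, 0, 4.5, 87],
    [-36, 12.5, -1, 0, 0, 4.5, 87],
    [-35, 15.3, -1, 0, 0, 4.5, 87],
    [-33.6, 18, -1, 0, 0, 4.5, 87],
    [-32, 20.6, -1, 0, 0, 4.5, 87]
  ]
}}

```text
t: 4.4
tool_pos: [0.5732, 0.205, 0.2158]
tool_rot: [3.141, -0.008, 1.668]
contact_force: [1.1, 1.0, -0.0]
grip_width: 0.0872
```

```bash

python3 - <<'E'
from h import *
st()
p=get_image('wrist'); save(p,'w1'); np.savez('pics/w1.npz',**p)
t=p2w([.0365,.071,0]); t[2]=0.215
plan(t,97.6)
C=cloud(p); q=w2p(C)*1000
m=(p['depth']>0)&(q[...,1]>30)&(q[...,1]<110)&(abs(q[...,0]-35)<60)&(q[...,2]>80)&(q[...,2]<180)
for lo in range(90,180,8):
    k=m&(q[...,2]>=lo)&(q[...,2]<lo+8)&(q[...,1]>60)
    if k.sum(): print(lo,k.sum(),np.median(q[k],0).round(1))
E
```

```text
t 4.40 [0.5732 0.205  0.2158] [179.96  -0.44  95.58] F [ 1.14  1.05 -0.03] w 0.0872
k 1 from [0.5781 0.1967 0.216 ] [179.74  -0.12  94.85] to [0.5718 0.2207 0.215 ]
[[24.5, -4.2, 1.0, 0.27, -0.12, -2.75, 87]]
98 20 [ 31.5  63.7 103.7]
106 5 [ 36.3  80.1 112.8]
114 15 [ 35.4  79.7 118.6]
122 21 [ 35.4  79.6 126.9]
130 18 [ 35.8  79.6 134.8]
138 20 [ 37.   79.9 142.3]
146 24 [ 36.2  79.6 150. ]
154 24 [ 37.2  79.7 158.2]
162 158 [ 38.2  76.2 167.3]
170 2 [ 40.2  76.6 170.1]
```

View pics/w1.png

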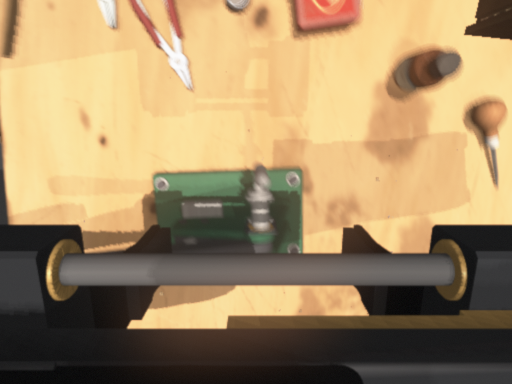

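```bash

python3 - <<'E'
from h import *
st()
t=p2w([.0365,.074,0]); t[2]=0.128
plan(t,97.6,n=4)
E
```

```text
t 4.45 [0.5781 0.1967 0.216 ] [179.74  -0.12  94.85] F [ 2.54 -5.62  0.67] w 0.0868
k 4 from [0.5781 0.1967 0.216 ] [179.74  -0.12  94.85] to [0.5714 0.2237 0.128 ]
[[6.8, -1.2, 22.0, 0.07, -0.03, -0.69, 87], [6.8, -1.1, 22.0, 0.07, -0.03, -0.69, 87], [6.9, -1.0, 22.0, 0.06, -0.03, -0.68, 87], [6.9, -0.8, 22.0, 0.07, -0.03, -0.69, 87]]
```

>>> {"api": "arm_command", "payload": {
  "increments": [
    [27, -4, 0, 0.2, 0, -2.7, 87],
    [0, 0, 0, 0, 0, 0, 87],
    [0, 0, 0, 0, 0, 0, 87]
  ]
}}

```text
t: 4.75
tool_pos: [0.5738, 0.2202, 0.2161]
tool_rot: [3.14, -0.001, 1.697]
contact_force: [0.5, -0.0, -0.0]
grip_width: 0.0869
```

```bash

python3 - <<'E'
from h import *
st()
p=get_image('wrist'); save(p,'w2'); np.savez('pics/w2.npz',**p)
C=cloud(p); q=w2p(C)*1000
m=(p['depth']>0)&(q[...,1]>30)&(q[...,1]<110)&(abs(q[...,0]-35)<60)&(q[...,2]>80)&(q[...,2]<180)
for lo in range(90,180,8):
    k=m&(q[...,2]>=lo)&(q[...,2]<lo+8)&(q[...,1]>60)
    if k.sum(): print(lo,k.sum(),np.median(q[k],0).round(1))
t=p2w([.0365,.074,0]); t[2]=0.128
plan(t,97.6,n=4)
hsv=cv2.cvtColor(p['pixels'],cv2.COLOR_RGB2HSV)
m=(hsv[...,0]>50)&(hsv[...,0]<90)&(hsv[...,1]>70)&(C[...,2]>0.008)&(C[...,2]<0.022)
r=cv2.minAreaRect((C[m][:,:2]*1000).astype(np.float32)); print('base',m.sum(),r)
E
```

```text
t 4.75 [0.5738 0.2202 0.2161] [179.89  -0.03  97.25] F [ 0.48 -0.04 -0.03] w 0.0869
98 17 [ 31.   64.2 103.1]
106 10 [ 35.1  79.7 111.3]
114 21 [ 35.6  79.9 118.2]
122 24 [ 36.5  79.7 126.7]
130 26 [ 35.7  79.8 134.2]
138 28 [ 36.9  79.9 141.8]
146 31 [ 37.3  79.6 150. ]
154 34 [ 36.9  79.6 159. ]
162 152 [ 38.7  76.5 167.5]
k 4 from [0.5732 0.2215 0.216 ] [179.92  -0.1   97.34] to [0.5714 0.2237 0.128 ]
[[0.6, -0.4, 22.0, 0.02, -0.03, -0.07, 87], [0.5, -0.4, 22.0, 0.02, -0.02, -0.06, 87], [0.6, -0.4, 22.0, 0.02, -0.03, -0.07, 87], [0.6, -0.4, 22.0, 0.02, -0.02, -0.06, 87]]
base 0 ((0.0, 0.0), (0.0, 0.0), 0.0)
```

View pics/w2.png

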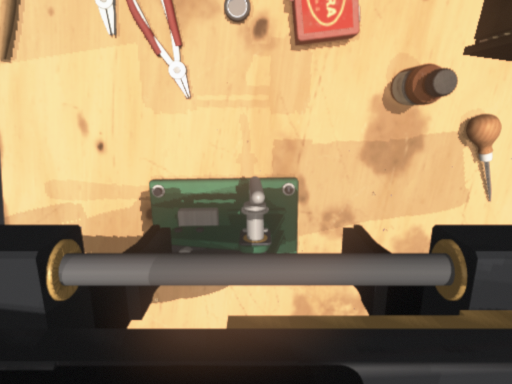

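>>> {"api": "arm_command", "payload": {
  "increments": [
    [1, -0.5, 22, 0, 0, -0.1, 87],
    [1, -0.5, 22, 0, 0, 0, 87],
    [1, -0.5, 22, 0, 0, 0, 87],
    [0, 0, 21, 0, 0, 0, 87],
    [0, 0, 0, 0, 0, 0, 40],
    [0, 0, 0, 0, 0, 0, 20],
    [0, 0, 0, 0, 0, 0, 4],
    [0, 0, 0, 0, 0, 0, 4],
    [0, 0, 0, 0, 0, 0, 4],
    [0, 0, 0, 0, 0, 0, 4],
    [0, 0, 0, 0, 0, 0, 4]
  ],
  "squeeze": 20
}}

```text
t: 5.9
tool_pos: [0.5716, 0.2312, 0.1331]
tool_rot: [3.131, -0.008, 1.709]
contact_force: [0.4, 0.5, 0.2]
grip_width: 0.0391
```

```bash

python3 - <<'E'
from h import *
st(); print(w2p(arm.get_state()['tool_pos'])*1000)
t=p2w([.0365,.050,0]); t[2]=0.128
plan(t,97.6,n=4)
E
```

```text
t 5.90 [0.5716 0.2312 0.1331] [179.41  -0.48  97.94] F [0.44 0.55 0.16] w 0.0391
[ 37.7191  81.3948 133.1092]
k 4 from [0.5716 0.2312 0.1331] [179.41  -0.48  97.94] to [0.5746 0.1999 0.128 ]
[[-7.9, -0.4, 1.2, 0.15, -0.12, 0.08, 87], [-7.8, -0.3, 1.2, 0.15, -0.12, 0.09, 87], [-7.9, -0.3, 1.3, 0.15, -0.12, 0.08, 87], [-7.8, -0.4, 1.2, 0.14, -0.12, 0.09, 87]]
```

>>> {"api": "arm_command", "payload": {
  "increments": [
    [-6, 0, 2, 0.5, -0.4, 0, 4],
    [0, 0, 0, 0, 0, 0, 4],
    [0, 0, 0, 0, 0, 0, 4],
    [0, 0, 0, 0, 0, 0, 4],
    [0, 0, 0, 0, 0, 0, 4],
    [0, 0, 0, 0, 0, 0, 4],
    [0, 0, 0, 0, 0, 0, 4],
    [0, 0, 0, 0, 0, 0, 4]
  ],
  "squeeze": 20
}}

```text
t: 6.7
tool_pos: [0.5739, 0.2245, 0.1312]
tool_rot: [3.138, -0.001, 1.709]
contact_force: [1.4, 0.2, 0.2]
grip_width: 0.0084
```

```bash

python3 - <<'E'
from h import *
st(); print(w2p(arm.get_state()['tool_pos'])*1000)
E
```

```text
t 6.70 [0.5739 0.2245 0.1312] [179.8   -0.03  97.9 ] F [1.45 0.18 0.24] w 0.0084
[ 39.1219  74.4314 131.2295]
```

>>> {"api": "arm_command", "payload": {
  "increments": [
    [-5, 0, 0, 0, 0, 0, 4],
    [-6, 0, 0, 0, 0, 0, 4],
    [-6, 0, 0, 0, 0, 0, 4],
    [-5, 0, 0, 0, 0, 0, 4],
    [-2, 0, 0, 0, 0, 0, 4]
  ]
}}

```text
t: 7.2
tool_pos: [0.5747, 0.217, 0.1323]
tool_rot: [3.135, -0.022, 1.72]
contact_force: [2.8, 3.7, -2.9]
grip_width: 0.0091
```

```bash

python3 - <<'E'
from h import *
st(); print(w2p(arm.get_state()['tool_pos'])*1000)
E
```

```text
t 7.20 [0.5747 0.217  0.1323] [179.62  -1.27  98.55] F [ 2.78  3.73 -2.91] w 0.0091
[ 38.8624  66.9441 132.3347]
```

>>> {"api": "arm_command", "payload": {
  "increments": [
    [-8, 0, 0.5, 0, -1, 0, 4],
    [-8, 0, 0.5, 0, -1, 0, 4],
    [-8, 0, 0, 0, -1, 0, 4],
    [-8, 0, 0, 0, -1, 0, 4]
  ]
}}

```text
t: 7.6
tool_pos: [0.5775, 0.1986, 0.1325]
tool_rot: [3.132, 0.032, 1.728]
contact_force: [1.5, 6.4, -3.2]
grip_width: 0.0086
```

```bash

python3 - <<'E'
from h import *
st(); print(w2p(arm.get_state()['tool_pos'])*1000)
E
```

```text
t 7.60 [0.5775 0.1986 0.1325] [179.46   1.81  99.02] F [ 1.55  6.38 -3.2 ] w 0.0086
[ 39.2481  48.3442 132.5133]
```

>>> {"api": "arm_command", "payload": {
  "increments": [
    [-6, 0, 0, 0, 0, 0, 4],
    [-6, 0, 0, 0, 0.5, 0, 4],
    [-6, 0, 0, 0, 0.5, 0, 4]
  ]
}}

```text
t: 7.9
tool_pos: [0.5779, 0.1959, 0.1331]
tool_rot: [3.13, -0.004, 1.739]
contact_force: [0.2, 10.0, -1.1]
grip_width: 0.0088
```

```bash

python3 - <<'E'
from h import *
st(); print(w2p(arm.get_state()['tool_pos'])*1000)
E
```

```text
t 7.90 [0.5779 0.1959 0.1331] [179.33  -0.23  99.65] F [ 0.17 10.04 -1.07] w 0.0088
[ 39.2513  45.6171 133.0595]
```

>>> {"api": "arm_command", "payload": {
  "increments": [
    [-9, 0, 0, 0, 0, 0.5, 4],
    [-9, 0, 0, 0, 0, 0.5, 4],
    [-9, 0, 0, 0, 0, 0.5, 4]
  ]
}}

```text
t: 8.2
tool_pos: [0.5779, 0.1956, 0.1339]
tool_rot: [3.127, -0.038, 1.729]
contact_force: [-0.2, 14.6, -3.7]
grip_width: 0.0088
```

```bash

python3 - <<'E'
from h import *
st(); print(w2p(arm.get_state()['tool_pos'])*1000)
p=get_image('wrist'); save(p,'w3'); np.savez('pics/w3.npz',**p)
p=get_image('scene'); save(p,'s3'); np.savez('pics/s3.npz',**p)
cv2.imwrite('pics/s3z.png',cv2.resize(cv2.cvtColor(p['pixels'][110:230,100:240],cv2.COLOR_RGB2BGR),None,fx=4,fy=4,interpolation=cv2.INTER_CUBIC))
E
```

```text
t 8.20 [0.5779 0.1956 0.1339] [179.15  -2.17  99.08] F [-0.23 14.56 -3.75] w 0.0088
[ 39.257   45.3031 133.9126]
```

View pics/s3z.png

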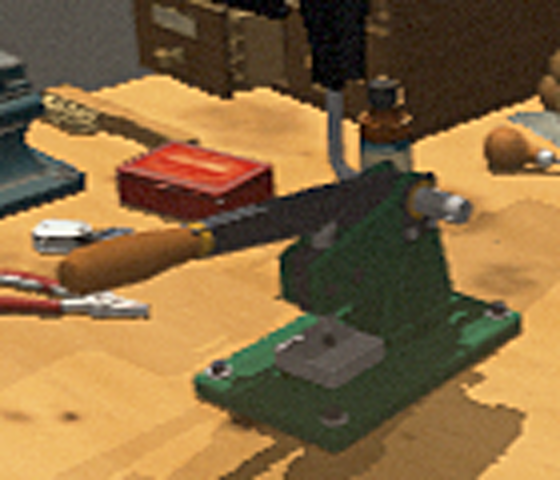

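View pics/w3.png

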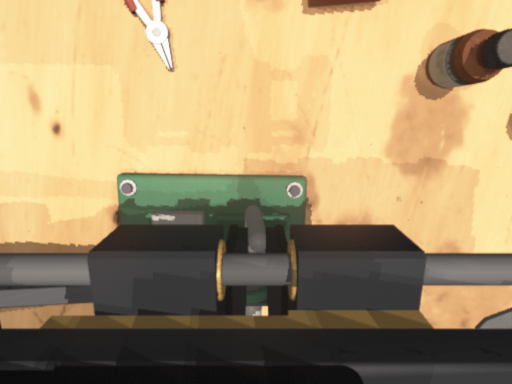

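>>> {"api": "arm_command", "payload": {
  "increments": [
    [2, 0, 0, 0, 0, 0, 20],
    [0, 0, 0, 0, 0, 0, 30],
    [0, 0, 0, 0, 0, 0, 40],
    [0, 0, 0, 0, 0, 0, 50],
    [0, 0, 0, 0, 0, 0, 60],
    [0, 0, -10, 0, 0, 0, 60],
    [0, 0, -30, 0, 0, 0, 60],
    [0, 0, -40, 0, 0, 0, 60],
    [0, 0, -30, 0, 0, 0, 60],
    [0, 0, 0, 0, 0, 0, 60]
  ]
}}

```text
t: 9.3
tool_pos: [0.5757, 0.1887, 0.2492]
tool_rot: [3.131, -0.034, 1.725]
contact_force: [-0.4, 0.1, 0.4]
grip_width: 0.0595
```

```bash

python3 - <<'E'
from h import *
st()
t=p2w([.0365,-.035,0]); t[2]=0.26
plan(t,7.6,grip=60)
for n in ['scene','top']:
    p=get_image(n); save(p,n+'4'); np.savez('pics/%s4.npz'%n,**p)
    C=cloud(p); q=w2p(C)*1000
    m=(p['depth']>0)&(abs(q[...,0]-35)<60)&(q[...,2]>80)&(q[...,2]<173)&(q[...,1]<80)&(q[...,1]>-60)
    for lo in range(108,180,8):
        k=m&(q[...,2]>=lo)&(q[...,2]<lo+8)&(q[...,1]>38)
        if k.sum(): print(lo,k.sum(),np.median(q[k],0).round(1))
    k=m&(q[...,1]<-20); print(len(q[k])); 
    for y in range(-55,-18,4):
        kk=m&(q[...,1]>=y)&(q[...,1]<y+4)
        if kk.sum(): print('sh',y,kk.sum(),q[kk].min(0).round(1),q[kk].max(0).round(1),np.median(q[kk],0).round(1))
E
```

```text
t 9.30 [0.5757 0.1887 0.2492] [179.39  -1.94  98.86] F [-0.36  0.11  0.42] w 0.0595
k 14 from [0.5757 0.1887 0.2492] [179.39  -1.94  98.86] to [0.5858 0.1156 0.26  ]
[[-5.2, -0.1, -1.0, -0.08, -0.14, 6.52, 60], [-5.2, 0.5, -0.9, -0.08, -0.14, 6.52, 60], [-5.1, 1.1, -0.9, -0.08, -0.14, 6.52, 60], [-5.0, 1.7, -0.9, -0.08, -0.14, 6.52, 60], [-4.7, 2.2, -0.9, -0.08, -0.14, 6.52, 60], [-4.5, 2.8, -0.9, -0.08, -0.14, 6.51, 60], [-4.1, 3.3, -0.9, -0.08, -0.15, 6.52, 60], [-3.7, 3.7, -0.9, -0.08, -0.15, 6.51, 60], [-3.3, 4.1, -0.8, -0.07, -0.14, 6.52, 60], [-2.8, 4.5, -0.8, -0.08, -0.15, 6.51, 60], [-2.3, 4.7, -0.8, -0.07, -0.14, 6.52, 60], [-1.7, 5.0, -0.8, -0.08, -0.15, 6.51, 60], [-1.2, 5.1, -0.8, -0.08, -0.14, 6.52, 60], [-0.6, 5.3, -0.8, -0.07, -0.15, 6.51, 60]]
108 12 [ 34.1  44.7 111.5]
116 14 [ 33.5  44.  119.5]
124 13 [ 33.7  44.9 128.6]
132 12 [ 34.7  44.8 136.2]
140 12 [ 34.7  44.7 143.9]
148 14 [ 36.4  44.5 151.4]
156 14 [ 34.6  43.5 160.5]
164 7 [ 35.8  44.2 166.4]
103
sh -55 9 [ 29.7 -52.6  94.7] [ 38.7 -51.3 105.2] [ 35.  -51.8 100.3]
sh -51 14 [ 27.8 -50.8  94.7] [ 40.5 -48.2
[... 731 characters left out ...]
 45.4 152.9]
156 10 [ 37.9  46.2 161.6]
164 17 [ 40.1  47.  166.4]
117
sh -51 14 [ 31.1 -49.7  94.7] [ 43.2 -47.2 106.6] [ 37.2 -48.8 101.9]
sh -47 16 [ 31.5 -46.8 100.1] [ 46.1 -43.2 108.9] [ 38.  -45.1 104.8]
sh -43 13 [ 30.  -42.9 101.9] [ 43.8 -39.1 108.4] [ 35.3 -41.2 106.3]
sh -39 14 [ 30.5 -38.7  99.7] [ 45.  -35.3 106.8] [ 36.7 -37.2 104.4]
sh -35 17 [ 30.8 -34.9  92. ] [ 45.2 -31.7 107.8] [ 38.1 -33.1 103.9]
sh -31 17 [ 31.2 -30.8  98.4] [ 46.5 -27.1 108.1] [ 36.7 -28.9 104.2]
sh -27 14 [ 31.4 -26.9 102.8] [ 43.9 -23.1 107.9] [ 37.1 -24.9 104.4]
sh -23 15 [ 30.6 -22.6  97.3] [ 44.4 -19.2 109.8] [ 35.9 -20.5 104.9]
sh -19 50 [  3.2 -18.9  80.4] [ 52.9 -15.1 113.8] [ 35.6 -16.8 106.8]
```

```bash

python3 - <<'E'
from h import *
st()
t=p2w([.0365,-.04,0]); t[2]=0.20
plan(t,7.6,n=13,grip=60)
E
```

```text
t 9.40 [0.5738 0.1883 0.245 ] [179.72  -1.86  98.85] F [-0.47 -0.25 -0.72] w 0.0599
k 13 from [0.5738 0.1883 0.245 ] [179.72  -1.86  98.85] to [0.5865 0.1107 0.2   ]
[[-6.2, 0.0, 3.3, -0.1, -0.13, 7.02, 60], [-6.1, 0.8, 3.3, -0.1, -0.13, 7.02, 60], [-6.0, 1.5, 3.3, -0.1, -0.13, 7.02, 60], [-5.7, 2.2, 3.3, -0.1, -0.13, 7.02, 60], [-5.4, 2.9, 3.3, -0.1, -0.13, 7.02, 60], [-5.0, 3.5, 3.3, -0.1, -0.13, 7.02, 60], [-4.5, 4.1, 3.4, -0.1, -0.13, 7.02, 60], [-4.0, 4.6, 3.4, -0.09, -0.13, 7.02, 60], [-3.4, 5.1, 3.4, -0.1, -0.13, 7.02, 60], [-2.7, 5.4, 3.4, -0.09, -0.13, 7.02, 60], [-2.0, 5.7, 3.4, -0.1, -0.13, 7.01, 60], [-1.3, 5.9, 3.4, -0.09, -0.13, 7.02, 60], [-0.6, 6.0, 3.5, -0.1, -0.13, 7.01, 60]]
```

>>> {"api": "arm_command", "payload": {
  "increments": [
    [-6.2, 0, 2, -0.1, -0.1, 7, 60],
    [-6.1, 0.8, 3.3, -0.1, -0.1, 7, 60],
    [-6, 1.5, 3.3, -0.1, -0.1, 7, 60],
    [-5.7, 2.2, 3.3, -0.1, -0.1, 7, 60],
    [-5.4, 2.9, 3.3, -0.1, -0.1, 7, 60],
    [-5, 3.5, 3.3, -0.1, -0.1, 7, 60],
    [-4.5, 4.1, 3.4, -0.1, -0.1, 7, 60],
    [-4, 4.6, 3.4, -0.1, -0.1, 7, 60],
    [-3.4, 5.1, 3.4, -0.1, -0.1, 7, 60],
    [-2.7, 5.4, 3.4, -0.1, -0.1, 7, 60],
    [-2, 5.7, 3.4, -0.1, -0.1, 7, 60],
    [-1.3, 6, 3.4, -0.1, -0.1, 7, 60],
    [-0.6, 6, 3.4, -0.1, -0.1, 7, 60],
    [0, 0, 0, 0, 0, 0, 60],
    [0, 0, 0, 0, 0, 0, 60]
  ]
}}

```text
t: 10.9
tool_pos: [0.5691, 0.1027, 0.1765]
tool_rot: [3.133, 0.036, 0.072]
contact_force: [0.4, 0.1, -0.2]
grip_width: 0.0599
```

```bash

python3 - <<'E'
from h import *
st()
t=p2w([.0365,-.04,0]); t[2]=0.20
plan(t,7.6,n=1,grip=60)
E
```

```text
t 10.90 [0.5691 0.1027 0.1765] [179.49   2.09   4.12] F [ 0.44  0.1  -0.16] w 0.0599
k 1 from [0.5691 0.1027 0.1765] [179.49   2.09   4.12] to [0.5865 0.1107 0.2   ]
[[17.0, -6.5, -24.2, 0.45, 2.1, -3.47, 60]]
```

>>> {"api": "arm_command", "payload": {
  "increments": [
    [15, -5, -8, 0.4, 1.8, -3, 60],
    [0, 0, 0, 0, 0, 0, 60],
    [0, 0, 0, 0, 0, 0, 60]
  ]
}}

```text
t: 11.2
tool_pos: [0.5826, 0.1097, 0.1824]
tool_rot: [3.141, 0.009, 0.132]
contact_force: [0.1, 0.6, -0.2]
grip_width: 0.0602
```

```bash

python3 - <<'E'
from h import *
st()
p=get_image('wrist'); save(p,'w5'); np.savez('pics/w5.npz',**p)
st(); print(proj(p,p2w([.035,-.035,.108])))
print([(m['at'],m['conf']) for m in mark_of('pivot_mark',p)])
a=cv2.cvtColor(p['pixels'],cv2.COLOR_RGB2BGR)
u,v=proj(p,p2w([.035,-.035,.108])).astype(int)
cv2.imwrite('pics/w5z.png',cv2.resize(a[max(0,v-50):v+50,u-60:u+60],None,fx=6,fy=6,interpolation=cv2.INTER_CUBIC)); print(u,v)
E
```

```text
t 11.20 [0.5826 0.1097 0.1824] [179.94   0.49   7.56] F [ 0.14  0.57 -0.21] w 0.0602
t 11.25 [0.5827 0.1098 0.1825] [179.96   0.46   7.56] F [ 0.12 -0.36  0.44] w 0.0603
[249.4159 190.2491]
[([250.8, 192.0], 0.58)]
249 190
```

View pics/w5z.png

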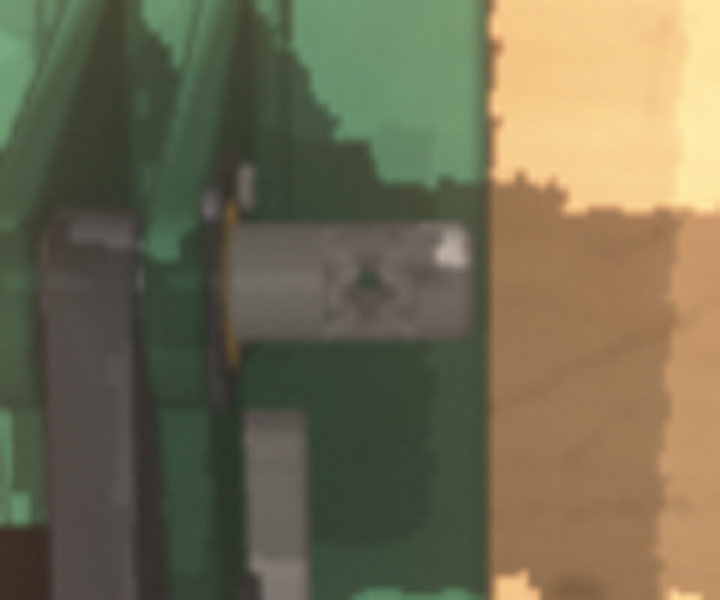

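View pics/w5.png

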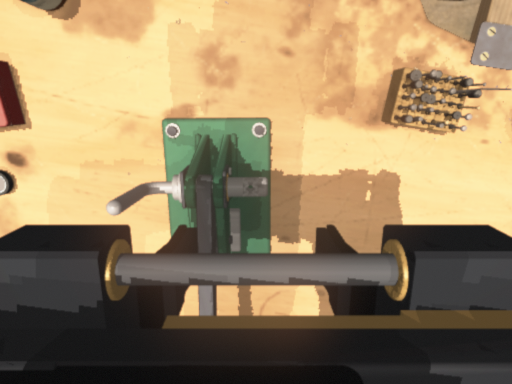

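```bash

python3 - <<'E'
from h import *
p=ld('w5'); print('cam press',w2p(p['position'])*1000)
a=cv2.cvtColor(p['pixels'],cv2.COLOR_RGB2BGR)
c=a[172:204,220:275]; c=cv2.convertScaleAbs(c,alpha=1.8,beta=-40)
cv2.imwrite('pics/w5zz.png',cv2.resize(c,None,fx=14,fy=14,interpolation=cv2.INTER_NEAREST))
q=w2p(cloud(p))*1000
for u in (236,240,244,248,250,252,256,260): print(u,[(v,q[v,u].round(1).tolist()) for v in range(174,200) if q[v,u,2]>85][::2])
# handle
m=(q[...,1]>38)&(q[...,1]<90)&(q[...,2]>80)&(q[...,2]<180)
for lo in range(100,180,8):
    k=m&(q[...,2]>=lo)&(q[...,2]<lo+8)
    if k.sum(): print(lo,k.sum(),np.median(q[k],0).round(1))
E
```

```text
cam press [101.7702 -40.3337 368.57  ]
236 [(177, [44.5, -24.2, 102.5]), (179, [43.1, -24.3, 103.8]), (181, [42.1, -24.4, 106.5]), (183, [40.7, -24.5, 107.5]), (185, [39.1, -24.4, 107.2]), (187, [37.6, -24.5, 107.9]), (189, [36.2, -24.5, 108.9]), (191, [34.2, -24.4, 107.5]), (193, [32.9, -24.4, 108.5]), (195, [30.5, -24.2, 105.6])]
240 [(177, [44.5, -27.4, 102.5]), (179, [43.3, -27.5, 104.5]), (181, [41.9, -27.6, 105.7]), (183, [40.5, -27.6, 106.7]), (185, [39.3, -27.6, 108.3]), (187, [37.5, -27.6, 107.6]), (189, [35.9, -27.6, 107.5]), (191, [34.4, -27.6, 108.0]), (193, [32.8, -27.6, 108.2]), (195, [30.5, -27.4, 105.8])]
244 [(177, [44.1, -30.6, 100.8]), (179, [43.2, -30.7, 104.2]), (181, [41.9, -30.7, 105.6]), (183, [40.5, -30.7, 106.3]), (185, [39.2, -30.8, 107.7]), (187, [37.5, -30.7, 107.5]), (189, [35.8, -30.7, 107.1]), (191, [34.4, -30.7, 108.0]), (193, [32.2, -30.6, 106.1]), (195, [30.6, -30.6, 106.1])]
248 [(177, [44.4, -33.8, 102.1]), (179, [43.3, -33.9, 104.5]), (181, [42.1, -33.9, 106.5]), (183, [40.5, -33.9, 106.6]), (185, [39.1, -33.9, 107.4]), (188, [34.8, -33.7, 99.8])
[... 724 characters left out ...]
-40.2, 108.6]), (187, [37.6, -40.2, 107.9]), (189, [35.8, -40.2, 107.3]), (191, [34.6, -40.2, 108.6]), (193, [32.7, -40.2, 107.6]), (195, [30.3, -40.2, 105.0])]
260 [(177, [44.1, -43.4, 100.6]), (179, [43.4, -43.3, 105.0]), (181, [42.1, -43.3, 106.4]), (183, [40.5, -43.3, 106.5]), (185, [39.1, -43.3, 107.4]), (187, [37.5, -43.3, 107.4]), (189, [36.2, -43.3, 108.6]), (191, [34.2, -43.4, 107.2]), (193, [32.4, -43.4, 106.7]), (195, [30.3, -43.4, 105.1])]
100 104 [ 38.1  40.8 105.6]
108 67 [ 37.8  43.9 111. ]
116 53 [ 39.5  44.4 119.9]
124 59 [ 39.7  44.3 128. ]
132 66 [ 39.9  44.3 135.9]
140 67 [ 40.5  44.5 143.9]
148 81 [ 40.6  44.5 152.1]
156 92 [ 41.   44.4 160.5]
164 201 [ 39.6  47.2 167.6]
```

View pics/w5zz.png

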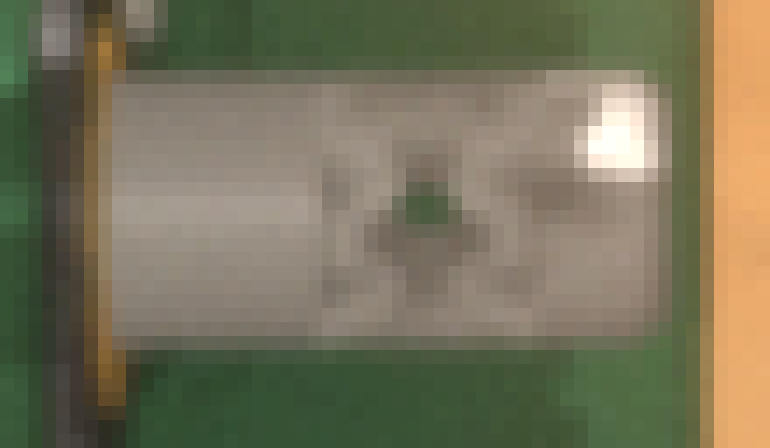

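```bash

python3 - <<'E'
from h import *
st()
plan([0.483,-0.211,0.19],20.3,n=10,grip=60)
E
```

```text
t 11.30 [0.5828 0.1097 0.1826] [179.95   0.45   7.54] F [ 0.82 -0.04  0.4 ] w 0.0598
k 10 from [0.5828 0.1097 0.1826] [179.95   0.45   7.54] to [ 0.483 -0.211  0.19 ]
[[-14.1, 30.5, -0.6, -0.0, 0.05, -1.28, 60], [-14.8, 30.2, -0.6, -0.0, 0.04, -1.28, 60], [-15.5, 29.8, -0.6, -0.0, 0.05, -1.27, 60], [-16.1, 29.5, -0.7, -0.0, 0.04, -1.28, 60], [-16.8, 29.1, -0.7, -0.0, 0.05, -1.27, 60], [-17.4, 28.7, -0.7, -0.0, 0.04, -1.28, 60], [-18.0, 28.3, -0.7, -0.0, 0.05, -1.27, 60], [-18.7, 27.9, -0.7, -0.0, 0.04, -1.28, 60], [-19.3, 27.5, -0.7, -0.0, 0.05, -1.27, 60], [-19.8, 27.1, -0.6, -0.0, 0.04, -1.28, 60]]
```

>>> {"api": "arm_command", "payload": {
  "increments": [
    [-14, 30, -1, 0, 0, -1.3, 60],
    [-15, 30, -1, 0, 0, -1.3, 60],
    [-15.5, 30, -1, 0, 0, -1.3, 60],
    [-16, 29.5, -1, 0, 0, -1.3, 60],
    [-16.8, 29, -1, 0, 0, -1.3, 60],
    [-17.4, 28.7, -1, 0, 0, -1.3, 50],
    [-18, 28.3, -1, 0, 0, -1.3, 45],
    [-18.7, 27.9, -1, 0, 0, -1.3, 40],
    [-14, 20, 0, 0, 0, -1.3, 40],
    [-6, 8, 0, 0, 0, -1, 40],
    [0, 0, 0, 0, 0, 0, 40],
    [0, 0, 0, 0, 0, 0, 40]
  ]
}}

```text
t: 12.5
tool_pos: [0.4867, -0.1891, 0.1902]
tool_rot: [-3.136, 0.012, 0.364]
contact_force: [-0.1, 0.5, -0.6]
grip_width: 0.0401
```

```bash

python3 - <<'E'
from h import *
st()
p=get_image('wrist'); save(p,'w6'); np.savez('pics/w6.npz',**p)
st(); 
for n in ['clip_eye','clip_pocket','clip_tip','clip_stand']: print(n,[(m['at'],m['conf'],unproj(p,*m['at'])) for m in mark_of(n,p)])
plan([0.483,-0.211,0.19],20.3,n=1,grip=40)
C=cloud(p)
m=(C[...,2]>0.038)&(C[...,2]<0.050)&(abs(C[...,0]-.483)<.06)&(abs(C[...,1]+.211)<.06)&(p['depth']>0)
print('stand',m.sum(),cv2.minAreaRect((C[m][:,:2]*1000).astype(np.float32)))
Rs=R.from_euler('z',20.3,degrees=True).as_matrix()
q=((C-np.array([.483,-.211,0]))@Rs)*1000
for lo in range(50,98,6):
    m=(q[...,2]>lo)&(q[...,2]<lo+6)&(abs(q[...,0])<40)&(abs(q[...,1])<25)
    if m.sum(): print(lo,m.sum(),'stand frame mean',q[m].mean(0).round(1),'x',np.percentile(q[m][:,0],[0,50,100]).round(1),'y',np.percentile(q[m][:,1],[0,50,100]).round(1))
u,v=proj(p,[.483,-.211,.06]).astype(int); print(u,v)
a=cv2.cvtColor(p['pixels'],cv2.COLOR_RGB2BGR)
cv2.imwrite('pics/w6z.png',cv2.resize(a[v-50:v+50,u-60:u+60],None,fx=6,fy=6,interpolation=cv2.INTER_CUBIC))
E
```

```text
t 12.50 [ 0.4867 -0.1891  0.1902] [-179.71    0.68   20.83] F [-0.11  0.46 -0.6 ] w 0.0401
t 12.55 [ 0.4867 -0.189   0.1902] [-179.72    0.69   20.87] F [-0.93  0.18  0.25] w 0.0400
clip_eye [([275.3, 194.2], 0.51, array([ 0.4849, -0.2065,  0.0901]))]
clip_pocket [([276.4, 194.5], 0.68, array([ 0.4851, -0.2074,  0.0904]))]
clip_tip [([275.1, 187.1], 0.52, array([ 0.4903, -0.2043,  0.0878]))]
clip_stand [([271.0, 176.8], 0.7, array([ 0.489 , -0.2026,  0.043 ])), ([272.5, 196.2], 0.52, array([ 0.471 , -0.2113,  0.0437]))]
k 1 from [ 0.4872 -0.1883  0.1902] [-179.73    0.7    20.98] to [ 0.483 -0.211  0.19 ]
[[-12.1, 19.7, 0.3, -0.27, 0.7, 0.68, 40]]
stand 2653 ((481.2378234863281, -211.40914916992188), (68.54801177978516, 43.928802490234375), 19.91440200805664)
68 4 stand frame mean [ 9.9  1.1 72.5] x [ 9.3 10.  10.3] y [0.4 0.9 2.3]
74 5 stand frame mean [10.4  3.  76.8] x [ 9.9 10.5 10.8] y [1.5 3.3 4.4]
80 37 stand frame mean [ 6.6  2.8 83.9] x [-8.4  9.4 10.8] y [-0.8  2.7  6.3]
86 136 stand frame mean [ 1.6  2.5 89.2] x [-6.7  1.9  9.2] y [-1.   2.7  5.6]
277 189
```

View pics/w6z.png

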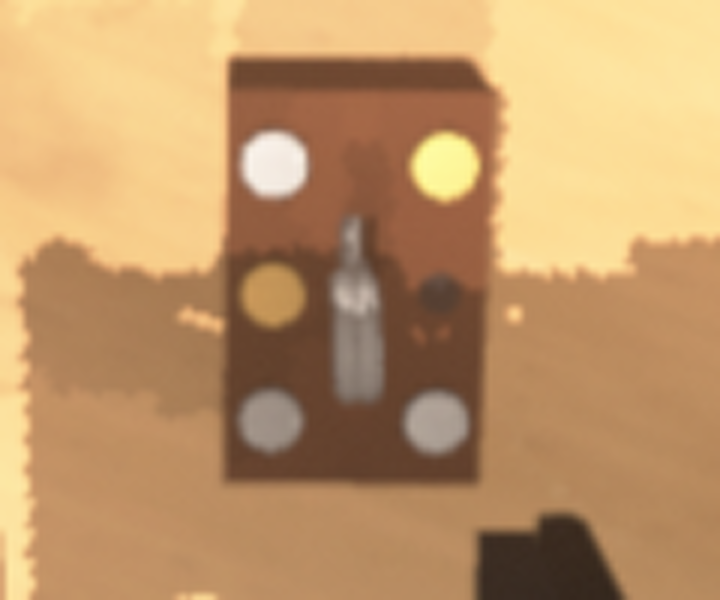

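>>> {"api": "arm_command", "payload": {
  "increments": [
    [-10.8, 17, 0, -0.3, 0.6, 0.8, 40],
    [0, 0, 10, 0, 0, 0, 40],
    [0, 0, 10, 0, 0, 0, 40],
    [0, 0, 0, 0, 0, 0, 40],
    [0, 0, 0, 0, 0, 0, 40]
  ]
}}

```text
t: 13.25
tool_pos: [0.4826, -0.2092, 0.1679]
tool_rot: [3.141, 0.002, 0.352]
contact_force: [0.7, 0.1, 0.4]
grip_width: 0.0398
```

```bash

python3 - <<'E'
from h import *
st()
p=get_image('wrist'); save(p,'w7'); np.savez('pics/w7.npz',**p)
st(); 
plan([0.4832,-0.2082,0.065],20,n=5,grip=40)
C=cloud(p)
Rs=R.from_euler('z',20,degrees=True).as_matrix()
q=((C-np.array([.4832,-.2082,0]))@Rs)*1000
for lo in range(44,98,6):
    m=(q[...,2]>lo)&(q[...,2]<lo+6)&(abs(q[...,0])<20)&(abs(q[...,1])<8)
    if m.sum(): print(lo,m.sum(),'frame mean',q[m].mean(0).round(1),'x',np.percentile(q[m][:,0],[0,50,100]).round(1),'y',np.percentile(q[m][:,1],[0,50,100]).round(1))
u,v=proj(p,[.483,-.208,.07]).astype(int); print(u,v)
a=cv2.cvtColor(p['pixels'],cv2.COLOR_RGB2BGR)
cv2.imwrite('pics/w7z.png',cv2.resize(a[v-50:v+50,u-60:u+60],None,fx=6,fy=6,interpolation=cv2.INTER_CUBIC))
E
```

```text
t 13.25 [ 0.4826 -0.2092  0.1679] [179.95   0.11  20.17] F [0.67 0.06 0.37] w 0.0398
t 13.30 [ 0.4826 -0.2092  0.1679] [179.95   0.12  20.18] F [ 0.35  0.98 -0.09] w 0.0398
k 5 from [ 0.4826 -0.2092  0.1679] [179.95   0.12  20.18] to [ 0.4832 -0.2082  0.065 ]
[[0.2, -0.2, 20.6, 0.01, 0.02, 0.04, 40], [0.2, -0.1, 20.6, 0.01, 0.02, 0.03, 40], [0.2, -0.2, 20.6, 0.01, 0.03, 0.04, 40], [0.2, -0.1, 20.6, 0.01, 0.02, 0.03, 40], [0.3, -0.2, 20.5, 0.01, 0.03, 0.04, 40]]
44 40 frame mean [ 5.3  1.7 44.8] x [-19.5   5.4  19.6] y [-7.7  4.5  7.2]
62 1 frame mean [ 5.6 -2.8 62.7] x [5.6 5.6 5.6] y [-2.8 -2.8 -2.8]
68 4 frame mean [ 8.9 -1.  72.2] x [8.5 8.9 9.1] y [-1.9 -1.  -0.2]
74 4 frame mean [ 9.4  0.6 77.6] x [9.2 9.4 9.5] y [-0.2  0.6  1.5]
80 34 frame mean [ 5.5  0.1 84. ] x [-9.5  8.5  9.6] y [-3.6 -0.2  3.1]
86 162 frame mean [ 0.3 -0.1 89. ] x [-8.6  0.4  8.2] y [-3.5 -0.2  3. ]
255 186
```

View pics/w7z.png

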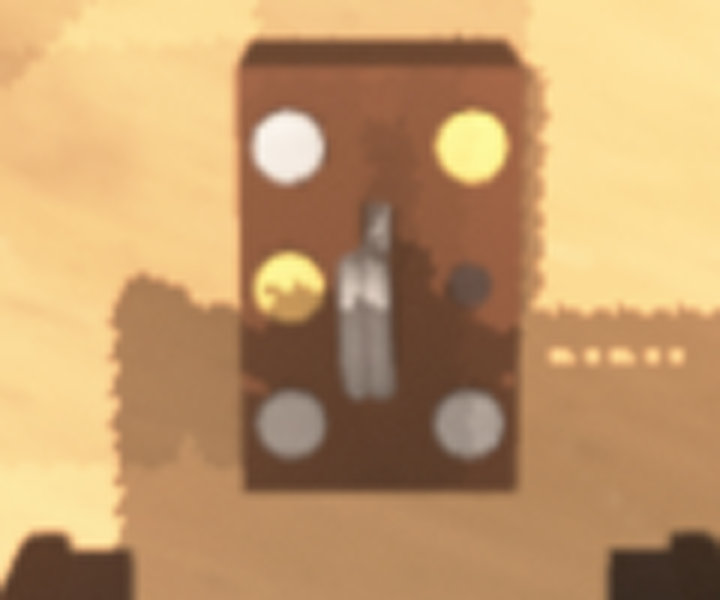

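>>> {"api": "arm_command", "payload": {
  "increments": [
    [0.3, -0.5, 18, 0, 0, 0, 40],
    [0.3, -0.3, 20, 0, 0, 0, 40],
    [0, 0, 20, 0, 0, 0, 36],
    [0, 0, 18, 0, 0, 0, 30],
    [0, 0, 10, 0, 0, 0, 26],
    [0, 0, 5, 0, 0, 0, 22],
    [0, 0, 0, 0, 0, 0, 20]
  ]
}}

```text
t: 14.0
tool_pos: [0.4861, -0.2073, 0.0759]
tool_rot: [3.139, -0.002, 0.355]
contact_force: [-0.0, 0.3, 0.6]
grip_width: 0.0219
```

```bash

python3 - <<'E'
from h import *
st(); 
plan([0.4832,-0.2082,0.065],20,n=1,grip=40)
E
```

```text
t 14.00 [ 0.4861 -0.2073  0.0759] [179.83  -0.13  20.37] F [-0.03  0.33  0.55] w 0.0219
k 1 from [ 0.4861 -0.2073  0.0759] [179.83  -0.13  20.37] to [ 0.4832 -0.2082  0.065 ]
[[-3.0, -0.2, 10.9, 0.17, -0.13, 0.37, 40]]
```

>>> {"api": "arm_command", "payload": {
  "increments": [
    [-3, 0, 8, 0.1, -0.1, 0.3, 18],
    [0, 0, 1.5, 0, 0, 0, 16],
    [-0.5, 0, 1, 0, 0, 0, 14]
  ],
  "squeeze": 40
}}

```text
t: 14.3
tool_pos: [0.4842, -0.2091, 0.0665]
tool_rot: [3.139, -0.003, 0.35]
contact_force: [0.5, 0.1, -0.2]
grip_width: 0.0153
```

```bash

python3 - <<'E'
from h import *
st(); 
plan([0.4832,-0.2082,0.065],20,n=1,grip=40)
E
```

```text
t 14.30 [ 0.4842 -0.2091  0.0665] [179.86  -0.2   20.06] F [ 0.5   0.13 -0.2 ] w 0.0153
k 1 from [ 0.4842 -0.2091  0.0665] [179.86  -0.2   20.06] to [ 0.4832 -0.2082  0.065 ]
[[-0.6, -1.1, 1.4, 0.14, -0.2, 0.06, 40]]
```

Close on the coil.

>>> {"api": "arm_command", "payload": {
  "increments": [
    [-0.6, -1, 1, 0.1, -0.1, 0, 6],
    [0, 0, 0, 0, 0, 0, 4],
    [0, 0, 0, 0, 0, 0, 2],
    [0, 0, 0, 0, 0, 0, 2],
    [0, 0, 0, 0, 0, 0, 2],
    [0, 0, 0, 0, 0, 0, 2]
  ],
  "squeeze": 40
}}

```text
t: 14.9
tool_pos: [0.4839, -0.2085, 0.0664]
tool_rot: [3.14, -0.003, 0.35]
contact_force: [0.2, -0.2, -0.1]
grip_width: 0.0018
```

```bash

python3 - <<'E'
from h import *
st(); s=arm.get_state(); t=s['tool_pos'].copy(); t[2]+=.10
plan(t,np.degrees(s['tool_rot'][2]),n=5,grip=2)
E
```

```text
t 14.90 [ 0.4839 -0.2085  0.0664] [179.93  -0.2   20.06] F [ 0.24 -0.23 -0.14] w 0.0018
k 5 from [ 0.4839 -0.2085  0.0664] [179.93  -0.2   20.06] to [ 0.4839 -0.2085  0.1664]
[[0.1, 0.0, -20.0, 0.01, -0.04, -0.0, 2], [0.0, 0.0, -20.0, 0.02, -0.04, -0.0, 2], [0.0, 0.0, -20.0, 0.01, -0.04, -0.0, 2], [0.1, 0.0, -20.0, 0.02, -0.04, -0.0, 2], [0.0, 0.1, -20.0, 0.01, -0.04, -0.0, 2]]
```

```bash

python3 - <<'E'
from h import *
for n in ['wrist','scene']:
    p=get_image(n); save(p,n+'8'); np.savez('pics/%s8.npz'%n,**p)
    print(n,[(m['at'],m['conf'],unproj(p,*m['at'])) for m in mark_of('clip_eye',p)])
st()
a=cv2.cvtColor(p['pixels'],cv2.COLOR_RGB2BGR)
cv2.imwrite('pics/s8z.png',cv2.resize(a[180:310,240:360],None,fx=5,fy=5,interpolation=cv2.INTER_CUBIC))
E
```

```text
wrist [([255.4, 235.1], 0.52, array([ 0.487 , -0.2065,  0.0894]))]
scene [([284.2, 210.1], 0.58, array([ 0.6503, -0.0559,  0.0101])), ([298.3, 244.7], 0.41, array([ 0.4761, -0.2118,  0.0835]))]
t 15.10 [ 0.4839 -0.2085  0.0663] [179.93  -0.19  20.05] F [-0.39  0.54  0.63] w 0.0018
```

View pics/wrist8.png

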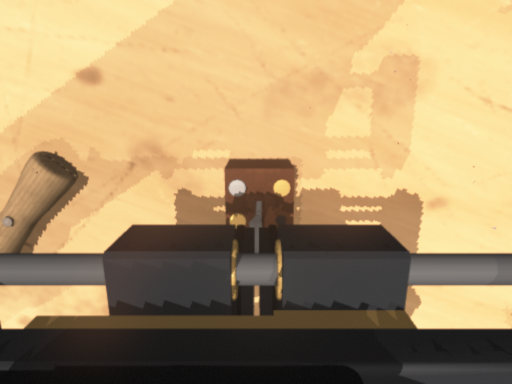

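View pics/s8z.png

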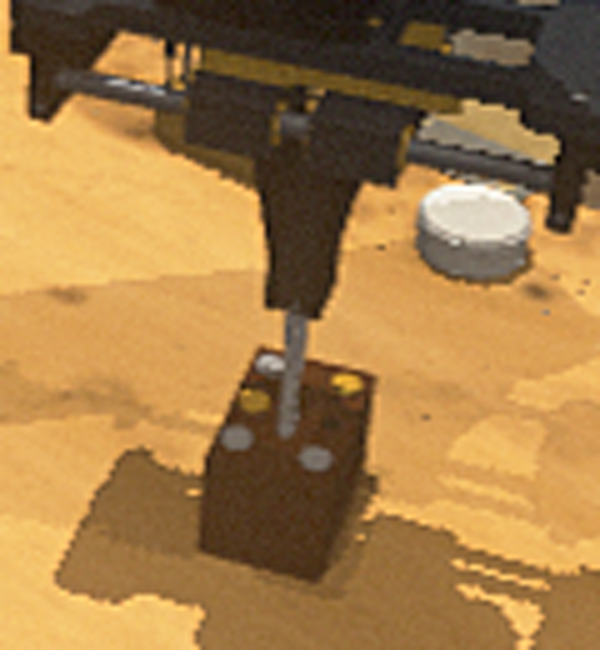

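>>> {"api": "arm_command", "payload": {
  "increments": [
    [0, 0, -8, 0, 0, 0, 2],
    [0, 0, -15, 0, 0, 0, 2],
    [0, 0, -20, 0, 0, 0, 2],
    [0, 0, -20, 0, 0, 0, 2],
    [0, 0, -15, 0, 0, 0, 2],
    [0, 0, -5, 0, 0, 0, 2],
    [0, 0, 0, 0, 0, 0, 2]
  ]
}}

```text
t: 15.8
tool_pos: [0.4843, -0.2097, 0.1582]
tool_rot: [3.139, -0.007, 0.348]
contact_force: [1.0, 0.1, 0.8]
grip_width: 0.0015
```

```bash

python3 - <<'E'
from h import *
st()
for n in ['wrist','scene']:
    p=get_image(n); save(p,n+'9'); np.savez('pics/%s9.npz'%n,**p)
st()
a=cv2.cvtColor(p['pixels'],cv2.COLOR_RGB2BGR)
cv2.imwrite('pics/s9z.png',cv2.resize(a[150:310,240:360],None,fx=4,fy=4,interpolation=cv2.INTER_CUBIC))
E
```

```text
t 15.80 [ 0.4843 -0.2097  0.1582] [179.82  -0.38  19.96] F [1.04 0.13 0.82] w 0.0015
t 15.90 [ 0.4836 -0.2095  0.157 ] [179.87  -0.28  19.95] F [ 0.6  -0.12 -0.75] w 0.0020
```

View pics/wrist9.png

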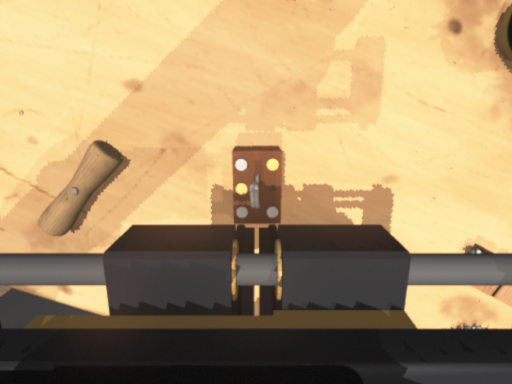

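View pics/s9z.png

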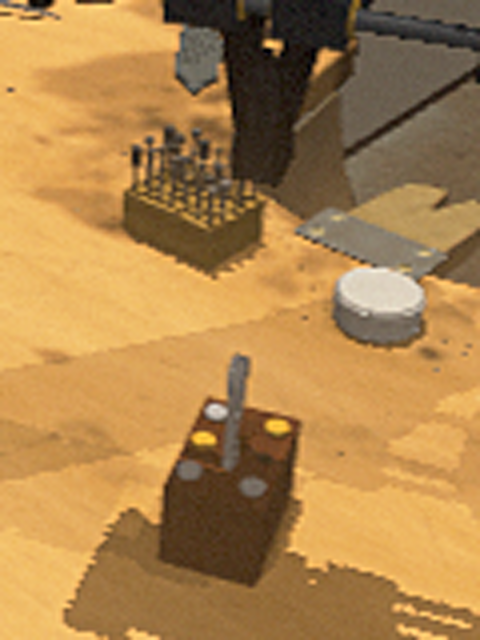

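```bash

python3 - <<'E'
from h import *
ims=[]
for n in ['wrist8','wrist9']:
    a=cv2.cvtColor(ld(n)['pixels'],cv2.COLOR_RGB2BGR)
    ims.append(cv2.resize(a[140:250,220:295],None,fx=5,fy=5,interpolation=cv2.INTER_CUBIC))
cv2.imwrite('pics/cmp.png',np.hstack(ims))
p=ld('wrist9');C=cloud(p)
Rs=R.from_euler('z',20,degrees=True).as_matrix()
q=((C-np.array([.4832,-.2082,0]))@Rs)*1000
for lo in range(44,110,6):
    m=(q[...,2]>lo)&(q[...,2]<lo+6)&(abs(q[...,0])<30)&(abs(q[...,1])<12)
    if m.sum(): print(lo,m.sum(),'frame mean',q[m].mean(0).round(1),'x',np.percentile(q[m][:,0],[0,50,100]).round(1),'y',np.percentile(q[m][:,1],[0,50,100]).round(1))
p=ld('wrist8'); print(proj(p,[.4839,-.2085,.0664]),proj(p,[.4839,-.2085,.0854]))
E
```

```text
44 284 frame mean [-0.8  4.9 45.3] x [-29.6  -1.2  29.4] y [-12.    8.4  12. ]
68 5 frame mean [ 8.9 -1.  72. ] x [8.5 8.7 9.4] y [-2.2 -1.4  0.3]
74 5 frame mean [ 9.1 -0.2 77.3] x [9.  9.2 9.3] y [-2.1  0.3  1.1]
80 40 frame mean [ 6.7  0.3 83.8] x [-9.5  8.5  9.4] y [-3.7  0.2  3.4]
86 177 frame mean [ 0.2 -0.  89. ] x [-8.8  0.6  7.6] y [-3.7  0.2  3.4]
[256.8527 226.4699] [256.9234 238.7247]
```

View pics/cmp.png

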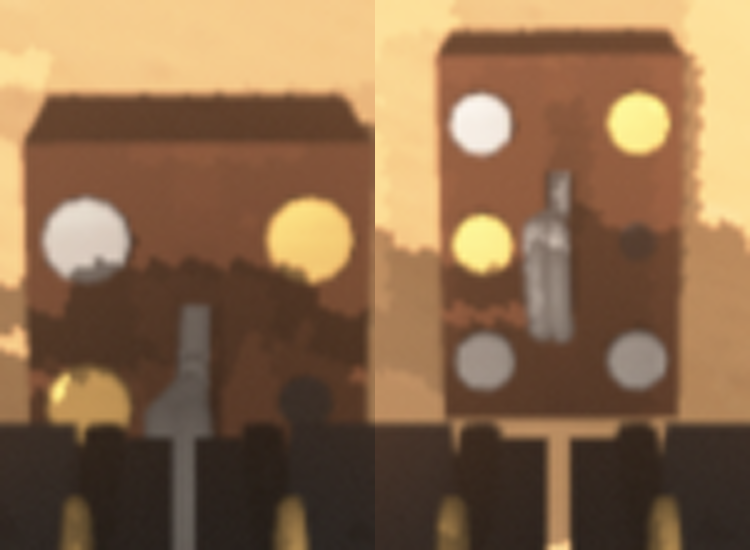

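```bash

python3 - <<'E'
from h import *
Rs=R.from_euler('z',20,degrees=True).as_matrix()
for n in ['w7','wrist8','wrist9']:
    p=ld(n);C=cloud(p)
    q=((C-np.array([.4839,-.2085,0]))@Rs)*1000
    print(n)
    for v in range(205,232,2) if n=='wrist8' else []:
        print(v,[(u,q[v,u].round(0).tolist()) for u in range(235,282,4)])
for n in ['scene0','scene8','scene9']:
    p=ld(n);C=cloud(p); q=((C-np.array([.4839,-.2085,0]))@Rs)*1000
    m=(q[...,2]>50)&(q[...,2]<66)&(abs(q[...,0])<25)&(abs(q[...,1])<15)
    print(n,m.sum(),q[m].mean(0))
E
```

```text
w7
wrist8
205 [(235, [6.0, 14.0, 43.0]), (239, [6.0, 11.0, 43.0]), (243, [6.0, 9.0, 42.0]), (247, [7.0, 6.0, 44.0]), (251, [6.0, 4.0, 42.0]), (255, [-1.0, 1.0, 19.0]), (259, [2.0, -2.0, 27.0]), (263, [-1.0, -5.0, 18.0]), (267, [6.0, -7.0, 43.0]), (271, [6.0, -9.0, 42.0]), (275, [6.0, -12.0, 43.0]), (279, [6.0, -14.0, 42.0])]
207 [(235, [5.0, 14.0, 42.0]), (239, [5.0, 11.0, 44.0]), (243, [5.0, 9.0, 43.0]), (247, [5.0, 6.0, 43.0]), (251, [5.0, 4.0, 42.0]), (255, [-2.0, 1.0, 20.0]), (259, [1.0, -2.0, 29.0]), (263, [-2.0, -5.0, 19.0]), (267, [5.0, -7.0, 43.0]), (271, [5.0, -9.0, 44.0]), (275, [5.0, -12.0, 43.0]), (279, [5.0, -14.0, 44.0])]
209 [(235, [4.0, 14.0, 44.0]), (239, [4.0, 11.0, 43.0]), (243, [3.0, 9.0, 43.0]), (247, [3.0, 6.0, 42.0]), (251, [3.0, 4.0, 42.0]), (255, [-4.0, 1.0, 20.0]), (259, [-0.0, -2.0, 30.0]), (263, [-4.0, -5.0, 19.0]), (267, [4.0, -7.0, 43.0]), (271, [4.0, -9.0, 44.0]), (275, [3.0, -12.0, 43.0]), (279, [4.0, -14.0, 43.0])]
211 [(235, [3.0, 14.0, 44.0]), (239, [2.0, 12.0, 42.0]), (243, [2.0, 9.0, 43.0]), (247, [2.0, 6.0, 43.0]), (251, [2.0, 4.0, 43.0]), (255, 
[... 2818 characters left out ...]
, (243, [10.0, 7.0, 98.0]), (247, [8.0, 5.0, 93.0]), (251, [9.0, 3.0, 94.0]), (255, [6.0, 1.0, 86.0]), (259, [9.0, -1.0, 95.0]), (263, [9.0, -3.0, 94.0]), (267, [9.0, -5.0, 95.0]), (271, [10.0, -7.0, 98.0]), (275, [10.0, -9.0, 99.0]), (279, [37.0, -5.0, 170.0])]
231 [(235, [35.0, 6.0, 167.0]), (239, [10.0, 9.0, 100.0]), (243, [10.0, 7.0, 101.0]), (247, [9.0, 5.0, 97.0]), (251, [9.0, 3.0, 97.0]), (255, [5.0, 1.0, 87.0]), (259, [9.0, -1.0, 98.0]), (263, [8.0, -3.0, 96.0]), (267, [9.0, -5.0, 98.0]), (271, [10.0, -7.0, 101.0]), (275, [10.0, -9.0, 101.0]), (279, [36.0, -5.0, 171.0])]
wrist9
scene0 33 [-6.2431 -1.9509 57.4266]
scene8 31 [-5.8155 -1.9649 57.623 ]
scene9 35 [-6.0935 -2.0339 58.0837]
```

```bash

python3 - <<'E'
from h import *
Rs=R.from_euler('z',20,degrees=True).as_matrix()
p=ld('scene8');C=cloud(p); q=((C-np.array([.4839,-.2085,0]))@Rs)*1000
for v in range(225,256,2): print(v,[(u,q[v,u].round(0).tolist()) for u in range(292,308,3)])
print(proj(p,[.4839,-.2085,.0664]))
p=ld('scene9');C=cloud(p); q=((C-np.array([.4839,-.2085,0]))@Rs)*1000
for v in range(190,206,2): print(v,[(u,q[v,u].round(0).tolist()) for u in range(295,320,4)])
print(proj(p,[.4836,-.2095,.157]))
E
```

```text
225 [(292, [169.0, 56.0, 1.0]), (295, [-13.0, 7.0, 124.0]), (298, [-9.0, 3.0, 123.0]), (301, [-11.0, -2.0, 126.0]), (304, [-14.0, -8.0, 129.0]), (307, [-11.0, -12.0, 128.0])]
227 [(292, [-568.0, -120.0, 494.0]), (295, [-11.0, 7.0, 119.0]), (298, [-11.0, 2.0, 121.0]), (301, [-11.0, -2.0, 121.0]), (304, [-13.0, -8.0, 124.0]), (307, [-12.0, -13.0, 125.0])]
229 [(292, [-568.0, -120.0, 494.0]), (295, [-12.0, 7.0, 116.0]), (298, [-11.0, 2.0, 116.0]), (301, [-10.0, -3.0, 117.0]), (304, [-14.0, -8.0, 121.0]), (307, [-9.0, -12.0, 119.0])]
231 [(292, [147.0, 49.0, 1.0]), (295, [-12.0, 7.0, 112.0]), (298, [-11.0, 2.0, 112.0]), (301, [-11.0, -3.0, 114.0]), (304, [-14.0, -9.0, 117.0]), (307, [3.0, -10.0, 107.0])]
233 [(292, [140.0, 47.0, 1.0]), (295, [-11.0, 6.0, 107.0]), (298, [-10.0, 2.0, 108.0]), (301, [-10.0, -3.0, 109.0]), (304, [-14.0, -9.0, 113.0]), (307, [3.0, -11.0, 103.0])]
235 [(292, [133.0, 45.0, 0.0]), (295, [-11.0, 6.0, 103.0]), (298, [-10.0, 1.0, 104.0]), (301, [-12.0, -4.0, 107.0]), (304, [-12.0, -9.0, 108.0]), (307, [7.0, -11.0, 97.0])]
237 [(292, [124.0, 43.0, 2.0]), (295, [-12.
[... 2599 characters left out ...]
.0, 73.0, -76.0]), (315, [465.0, 66.0, -87.0]), (319, [486.0, 58.0, -96.0])]
200 [(295, [229.0, 68.0, 30.0]), (299, [225.0, 58.0, 35.0]), (303, [237.0, 51.0, 30.0]), (307, [290.0, 53.0, 1.0]), (311, [439.0, 72.0, -81.0]), (315, [462.0, 64.0, -92.0]), (319, [483.0, 56.0, -101.0])]
202 [(295, [223.0, 66.0, 29.0]), (299, [225.0, 58.0, 30.0]), (303, [235.0, 51.0, 26.0]), (307, [282.0, 51.0, 1.0]), (311, [287.0, 42.0, 0.0]), (315, [460.0, 63.0, -97.0]), (319, [478.0, 55.0, -105.0])]
204 [(295, [214.0, 64.0, 29.0]), (299, [219.0, 56.0, 28.0]), (303, [235.0, 50.0, 21.0]), (307, [274.0, 49.0, 0.0]), (311, [274.0, 39.0, 2.0]), (315, [282.0, 31.0, -0.0]), (319, [279.0, 21.0, 4.0])]
[303.4472 205.3812]
```

>>> {"api": "arm_command", "payload": {
  "increments": [
    [0, 0, 5, 0, 0, 0, 34],
    [0, 0, 10, 0, 0, 0, 34],
    [0, 0, 10, 0, 0, 0, 34],
    [0, 0, 10, 0, 0, 0, 34],
    [0, 0, 10, 0, 0, 0, 34],
    [0, 0, 12, 0, 0, 0, 34],
    [0, 0, 12, 0, 0, 0, 34],
    [0, 0, 8, 0, 0, 0, 34],
    [0, 0, 4, 0, 0, 0, 34],
    [0, 0, 0, 0, 0, 0, 34]
  ]
}}

```text
t: 16.9
tool_pos: [0.4798, -0.2085, 0.0638]
tool_rot: [-3.14, 0.004, 0.348]
contact_force: [-0.4, -0.1, -0.1]
grip_width: 0.0341
```

```bash

python3 - <<'E'
from h import *
st(); 
plan([0.4837,-0.2085,0.043],20,n=3,grip=30)
E
```

```text
t 16.90 [ 0.4798 -0.2085  0.0638] [-179.93    0.25   19.92] F [-0.36 -0.06 -0.11] w 0.0341
k 3 from [ 0.4798 -0.2085  0.0638] [-179.93    0.25   19.92] to [ 0.4837 -0.2085  0.043 ]
[[1.3, 0.4, 6.9, -0.02, 0.08, -0.03, 30], [1.2, 0.5, 6.9, -0.03, 0.08, -0.02, 30], [1.3, 0.4, 7.0, -0.02, 0.09, -0.03, 30]]
```

>>> {"api": "arm_command", "payload": {
  "increments": [
    [2, 0.5, 6, 0, 0.1, 0, 34],
    [1.5, 0.5, 7, 0, 0.1, 0, 30],
    [0.5, 0.3, 5, 0, 0, 0, 28],
    [0, 0, 1, 0, 0, 0, 26],
    [0, 0, 0, 0, 0, 0, 24]
  ]
}}

```text
t: 17.4
tool_pos: [0.4856, -0.2087, 0.0442]
tool_rot: [-3.142, -0.002, 0.348]
contact_force: [-0.6, -0.5, 0.3]
grip_width: 0.0257
```

```bash

python3 - <<'E'
from h import *
st(); 
plan([0.4837,-0.2085,0.043],20,n=1,grip=30)
p=get_image('scene'); save(p,'s10'); a=cv2.cvtColor(p['pixels'],cv2.COLOR_RGB2BGR)
cv2.imwrite('pics/s10z.png',cv2.resize(a[200:310,250:350],None,fx=5,fy=5,interpolation=cv2.INTER_CUBIC))
E
```

```text
t 17.40 [ 0.4856 -0.2087  0.0442] [-180.     -0.1    19.94] F [-0.56 -0.48  0.28] w 0.0257
k 1 from [ 0.4856 -0.2087  0.0442] [-180.     -0.1    19.94] to [ 0.4837 -0.2085  0.043 ]
[[-1.7, -0.8, 1.2, -0.0, -0.1, -0.06, 30]]
```

View pics/s10z.png

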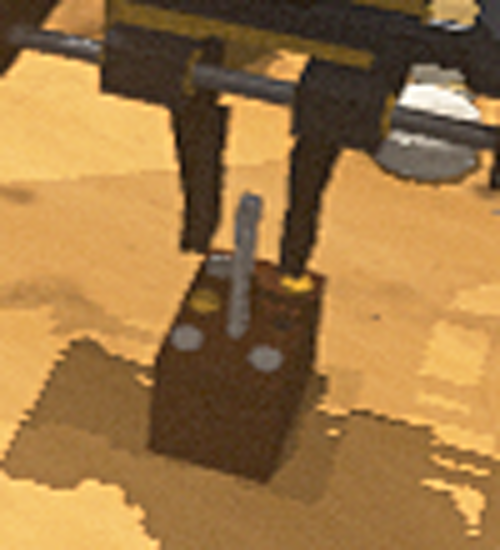

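>>> {"api": "arm_command", "payload": {
  "increments": [
    [-1, -0.5, 0.5, 0, 0, 0, 18],
    [-0.5, 0, 0, 0, 0, 0, 14],
    [0, 0, 0, 0, 0, 0, 10],
    [0, 0, 0, 0, 0, 0, 4],
    [0, 0, 0, 0, 0, 0, 2],
    [0, 0, 0, 0, 0, 0, 2],
    [0, 0, 0, 0, 0, 0, 2]
  ],
  "squeeze": 40
}}

```text
t: 18.15
tool_pos: [0.4843, -0.2089, 0.0444]
tool_rot: [3.141, -0.003, 0.348]
contact_force: [-0.1, -0.4, -1.2]
grip_width: 0.0082
```

```bash

python3 - <<'E'
from h import *
st(); 
E
```

```text
t 18.15 [ 0.4843 -0.2089  0.0444] [179.97  -0.18  19.93] F [-0.06 -0.39 -1.19] w 0.0082
```

>>> {"api": "arm_command", "payload": {
  "increments": [
    [0, 0, -5, 0, 0, 0, 2],
    [0, 0, -10, 0, 0, 0, 2],
    [0, 0, -15, 0, 0, 0, 2],
    [0, 0, -18, 0, 0, 0, 2],
    [0, 0, -20, 0, 0, 0, 2],
    [0, 0, -20, 0, 0, 0, 2],
    [0, 0, -20, 0, 0, 0, 2],
    [0, 0, -12, 0, 0, 0, 2],
    [0, 0, -5, 0, 0, 0, 2],
    [0, 0, 0, 0, 0, 0, 2]
  ]
}}

```text
t: 19.15
tool_pos: [0.4841, -0.2098, 0.1825]
tool_rot: [3.141, -0.008, 0.346]
contact_force: [0.3, 0.2, -1.0]
grip_width: 0.008
```

```bash

python3 - <<'E'
from h import *
st()
for n in ['wrist','scene']:
    p=get_image(n); save(p,n+'11'); np.savez('pics/%s11.npz'%n,**p)
    for k in ['clip_eye','clip_pocket','clip_tip']: print(n,k,[(m['at'],m['conf'],unproj(p,*m['at'])) for m in mark_of(k,p)])
    a=cv2.cvtColor(p['pixels'],cv2.COLOR_RGB2BGR)
    if n=='scene': cv2.imwrite('pics/s11z.png',cv2.resize(a[180:300,240:360],None,fx=5,fy=5,interpolation=cv2.INTER_CUBIC))
    else: cv2.imwrite('pics/w11z.png',cv2.resize(a[150:250,200:320],None,fx=6,fy=6,interpolation=cv2.INTER_CUBIC))
st()
E
```

```text
t 19.15 [ 0.4841 -0.2098  0.1825] [179.94  -0.47  19.81] F [ 0.27  0.19 -0.96] w 0.0080
wrist clip_eye [([254.6, 255.2], 0.6, array([ 0.5134, -0.1984,  0.2923]))]
wrist clip_pocket [([257.0, 241.7], 0.79, array([ 0.4908, -0.2073,  0.2234]))]
wrist clip_tip [([260.1, 226.1], 0.57, array([ 0.4847, -0.2116,  0.1816]))]
scene clip_eye [([305.7, 172.6], 0.49, array([ 0.4742, -0.2135,  0.2211]))]
scene clip_pocket [([302.8, 200.0], 0.57, array([ 0.4709, -0.2152,  0.1747]))]
scene clip_tip [([297.4, 219.0], 0.76, array([ 0.6533, -0.0917,  0.0003]))]
t 19.55 [ 0.4833 -0.2096  0.1809] [179.99  -0.3   19.8 ] F [ 0.57 -0.35 -1.41] w 0.0081
```

View pics/s11z.png

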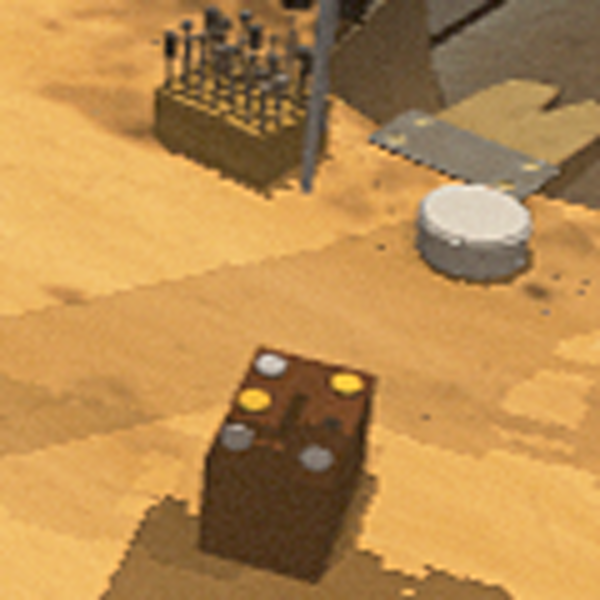

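View pics/w11z.png

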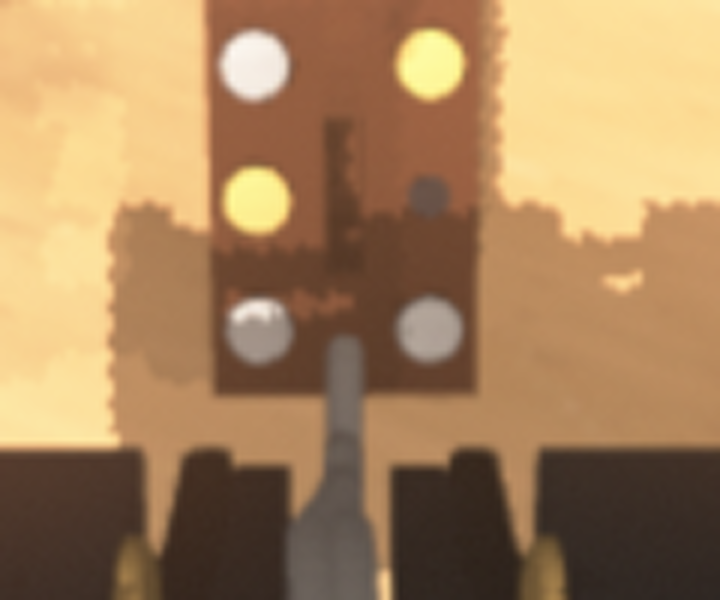

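```bash

python3 - <<'E'
from h import *
Rs=R.from_euler('z',19.9,degrees=True).as_matrix()
T=np.array([.4833,-.2096,0])
for n in ['wrist11','scene11']:
    p=ld(n);C=cloud(p); q=((C-T)@Rs)*1000
    m=(q[...,2]>115)&(q[...,2]<235)&(abs(q[...,0])<18)&(abs(q[...,1])<8)
    print(n)
    for lo in range(118,230,5):
        k=m&(q[...,2]>=lo)&(q[...,2]<lo+5)
        if k.sum(): print(lo,k.sum(),q[k].mean(0).round(1),'x',q[k][:,0].min().round(1),q[k][:,0].max().round(1),'uv',np.argwhere(k).mean(0)[::-1].round(1))
    for z,x in ((-76,-8),(-76,8),(-62,8),(-62,-8),(-62,10),(0,0)):
        X=T+Rs@np.array([x/1000,0,0]); X[2]=.217+z/1000; print(z,x,proj(p,X).round(1))
E
```

```text
wrist11
153 1 [  6.6  -0.6 157.9] x 6.6 6.6 uv [257. 205.]
158 34 [  5.2  -0.9 161.1] x 2.7 6.5 uv [257.5 208.6]
163 51 [  2.1  -0.7 165.7] x -0.3 4.5 uv [257.3 215.4]
168 16 [ -0.3  -0.5 168.7] x -1.3 0.7 uv [257.  220.5]
173 6 [  1.1  -0.6 175.8] x 0.2 1.8 uv [257.2 222.2]
178 28 [  1.4  -0.5 181. ] x 0.3 2.1 uv [257.  224.5]
183 4 [  0.9  -1.1 183.4] x 0.2 1.3 uv [258.  226.8]
198 7 [  6.9  -0.5 201.6] x 6.2 7.4 uv [257.  227.6]
203 15 [  8.7  -1.7 206.7] x 6.9 9.4 uv [259.4 227.5]
208 115 [  8.2  -0.2 210.7] x -0.8 9.7 uv [256.4 231.1]
213 86 [  8.5   0.2 215.5] x -1.2 9.7 uv [255.6 234.1]
218 153 [  8.8   0.5 220.6] x 6.0 9.6 uv [255.1 237.5]
223 251 [  7.    0.1 225.4] x 3.2 9.6 uv [255.8 245. ]
228 106 [  8.3   0.4 230.5] x -10.0 9.8 uv [255.2 246.7]
-76 -8 [256.1 218.5]
-76 8 [256.1 196.5]
-62 8 [256.1 201.8]
-62 -8 [256.1 225. ]
-62 10 [256.1 198.8]
0 0 [256.1 251.8]
scene11
138 3 [-12.2  -0.7 140.8] x -12.7 -11.6 uv [301.  217.7]
143 6 [-13.8  -1.6 145.1] x -14.8 -13.1 uv [301.5 216. ]
148 5 [-13.7  -0.9 150.2] x -14.2 -13.0 uv [301.4 213.2]
153 12 [ -7.9  -1.2 155.3] x -14
[... 290 characters left out ...]
v [303.4 195.9]
183 7 [-11.5  -1.5 185.6] x -14.3 -6.4 uv [304.  193.4]
188 11 [ -9.5  -1.3 190.5] x -14.0 -1.6 uv [304.5 190.1]
193 14 [ -8.   -1.1 195.5] x -13.2 1.0 uv [304.9 186.9]
198 14 [ -6.3  -0.8 200.2] x -13.4 3.0 uv [305.2 183.7]
203 18 [ -9.7   0.2 206.3] x -12.5 4.8 uv [304.4 181. ]
208 26 [-10.9   0.4 210.6] x -14.3 -6.1 uv [304.3 178.8]
213 28 [-11.    0.9 215.5] x -13.0 -7.3 uv [304.3 176. ]
218 35 [-10.6  -0.4 220.5] x -14.3 -3.8 uv [305.4 173.1]
223 40 [ -6.5   0.1 225.3] x -12.6 8.4 uv [306.1 169.2]
228 26 [ -6.    2.3 230.2] x -13.0 8.6 uv [305.  165.9]
-76 -8 [301.3 216.2]
-76 8 [303.8 211.5]
-62 8 [304.5 204.2]
-62 -8 [302.  208.9]
-62 10 [304.8 203.7]
0 0 [306.7 172.3]
```

>>> {"api": "arm_command", "payload": {
  "increments": [
    [0, 0, 0, 0, 0, 6, 2],
    [0, 0, 0, 0, 0, 8, 2],
    [0, 0, 0, 0, 0, 8, 2],
    [0, 0, 0, 0, 0, 8, 2],
    [0, 0, 0, 0, 0, 8, 2],
    [0, 0, 0, 0, 0, 8, 2],
    [0, 0, 0, 0, 0, 8, 2],
    [0, 0, 0, 0, 0, 8, 2],
    [0, 0, 0, 0, 0, 6, 2],
    [0, 0, 0, 0, 0, 3, 2],
    [0, 0, 0, 0, 0, 0, 2],
    [0, 0, 0, 0, 0, 0, 2]
  ]
}}

```text
t: 20.75
tool_pos: [0.4811, -0.2094, 0.177]
tool_rot: [3.14, 0.002, -0.945]
contact_force: [-0.2, -0.8, 0.3]
grip_width: 0.0082
```

```bash

python3 - <<'E'
from h import *
st()
p=get_image('scene'); save(p,'scene12'); np.savez('pics/scene12.npz',**p)
s=arm.get_state(); st()
for k in ['clip_eye','clip_pocket','clip_tip']: print(k,[(m['at'],m['conf'],unproj(p,*m['at'])) for m in mark_of(k,p)])
T=s['tool_pos'];Rt=R.from_euler('xyz',s['tool_rot']).as_matrix()
C=cloud(p); q=((C-T)@Rt)*1000   # tool frame
u,v=proj(p,T).astype(int); print(u,v)
a=cv2.cvtColor(p['pixels'],cv2.COLOR_RGB2BGR)
cv2.imwrite('pics/s12z.png',cv2.resize(a[v-50:v+50,u-60:u+60],None,fx=6,fy=6,interpolation=cv2.INTER_CUBIC))
for lo in range(-50,50,4):
    k=(q[...,2]>=lo)&(q[...,2]<lo+4)&(abs(q[...,0])<22)&(abs(q[...,1])<10)
    if k.sum():
        print(lo,k.sum(),np.sort(q[k][:,0]).round(0).tolist()[:40], q[k][:,1].mean().round(1))
E
```

```text
t 20.75 [ 0.4811 -0.2094  0.177 ] [179.89   0.12 -54.16] F [-0.18 -0.77  0.29] w 0.0082
t 20.80 [ 0.4811 -0.2093  0.177 ] [179.89   0.12 -54.16] F [ 0.88  0.33 -1.26] w 0.0084
clip_eye [([308.8, 172.7], 0.69, array([ 0.4699, -0.2217,  0.2252]))]
clip_pocket [([296.5, 195.5], 0.54, array([ 0.6644, -0.0765,  0.0507]))]
clip_tip [([291.3, 217.7], 0.7, array([ 0.6461, -0.0798,  0.0019]))]
303 195
-46 2 [-11.0, -11.0] -8.3
-42 3 [-11.0, -11.0, -10.0] -7.8
-38 2 [-10.0, -10.0] -7.9
-26 1 [-11.0] -8.8
-22 7 [-11.0, -11.0, -10.0, -9.0, 4.0, 5.0, 7.0] 2.9
-18 11 [-10.0, -9.0, -9.0, -7.0, 1.0, 2.0, 2.0, 4.0, 4.0, 5.0, 6.0] 3.4
-14 12 [-10.0, -10.0, -10.0, -8.0, -8.0, -2.0, -2.0, -1.0, -0.0, 1.0, 1.0, 3.0] 3.3
-10 15 [-11.0, -11.0, -10.0, -9.0, -8.0, -8.0, -6.0, -5.0, -5.0, -3.0, -3.0, -3.0, -2.0, -2.0, -0.0] 3.4
-6 16 [-11.0, -11.0, -9.0, -9.0, -8.0, -8.0, -6.0, -5.0, -4.0, -3.0, -3.0, -1.0, -1.0, -1.0, 0.0, 0.0] 2.8
-2 9 [-11.0, -10.0, -9.0, -9.0, -3.0, -1.0, -1.0, 1.0, 1.0] 3.4
2 11 [-12.0, -10.0, -10.0, -10.0, -9.0, -8.0, -2.0, -1.0, -0.0, 1.0, 1.0] 3.7
6 14 [-12.0, -11.0, -11.0, -10.0, -10.0, -8.0, -8.0, -8.0, -3.0, -2.0, -2.0, -0.0, -0.0, 1.0] 2.9
10 10 [-11.0, -11.0, -10.0, -9.0, -5.0, -5.0, -3.0, -3.0, -2.0, -2.0] 3.6
14 11 [-11.0, -11.0, -9.0, -9.0, -3.0, -1.0, -1.0, 0.0, 0.0, 1.0, 2.0] 3.5
18 15 [-12.0, -12.0, -12.0, -11.0, -10.0, -9.0, -9.0, 1.0, 2.0, 3.0, 3.0, 4.0, 4.0, 4.0, 6.0] 2.7
22 9 [-12.0, -12.0, -10.0, -10.0, -9.0, 3.0, 4.0, 4.0, 6.0] 3.4
26 5 [-12.0, -11.0, -10.0, -10.0, 6.0] 3.2
30 7 [-13.0, -11.0, -11.0, -11.0, -10.0, -9.0, -9.0] 3.3
34 4 [-13.0, -12.0, -11.0, -9.0] 2.0
38 2 [-12.0, -11.0] 3.1
```

View pics/s12z.png

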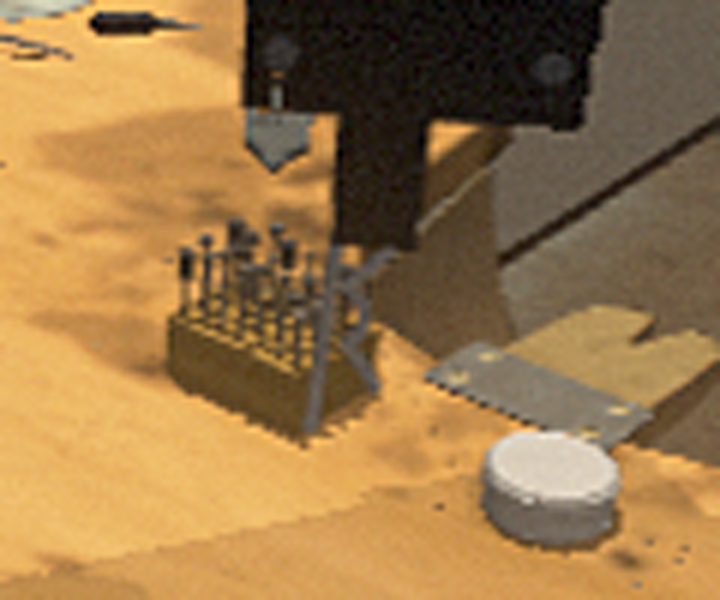

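```bash

python3 - <<'E'
from h import *
t=p2w([.0478,-.0345,0]); t[2]=0.185; print(t)
plan(t,7.6,n=12,grip=2)
E
```

```text
[0.5969 0.1176 0.185 ]
k 12 from [ 0.4812 -0.2094  0.1772] [179.91   0.11 -54.2 ] to [0.5969 0.1176 0.185 ]
[[-16.5, -23.8, -0.7, 0.0, 0.01, -5.15, 2], [-14.3, -25.1, -0.7, 0.0, 0.01, -5.15, 2], [-11.9, -26.3, -0.7, 0.0, 0.01, -5.15, 2], [-9.5, -27.3, -0.7, 0.0, 0.01, -5.15, 2], [-7.0, -28.0, -0.6, 0.0, 0.01, -5.15, 2], [-4.5, -28.6, -0.7, 0.0, 0.02, -5.15, 2], [-1.9, -28.8, -0.7, 0.0, 0.01, -5.15, 2], [0.7, -28.9, -0.6, 0.0, 0.02, -5.15, 2], [3.3, -28.7, -0.7, 0.0, 0.01, -5.15, 2], [5.8, -28.3, -0.6, 0.0, 0.02, -5.15, 2], [8.3, -27.7, -0.7, 0.01, 0.02, -5.15, 2], [10.8, -26.9, -0.6, 0.0, 0.01, -5.15, 2]]
```

>>> {"api": "arm_command", "payload": {
  "increments": [
    [-16.5, -24, -2, 0, 0, -5, 2],
    [-14, -25, -2, 0, 0, -5.2, 2],
    [-12, -26.3, -1, 0, 0, -5.2, 2],
    [-9.5, -27, -1, 0, 0, -5.2, 2],
    [-7, -28, -1, 0, 0, -5.2, 2],
    [-4.5, -28.6, -1, 0, 0, -5.2, 2],
    [-2, -29, -1, 0, 0, -5.2, 2],
    [0.7, -29, -1, 0, 0, -5.2, 2],
    [3.3, -28.7, -1, 0, 0, -5.2, 2],
    [5.8, -28, 0, 0, 0, -5.2, 2],
    [6, -18, 0, 0, 0, -5, 2],
    [4, -10, 0, 0, 0, -4, 2],
    [0, 0, 0, 0, 0, 0, 2],
    [0, 0, 0, 0, 0, 0, 2]
  ]
}}

```text
t: 22.35
tool_pos: [0.5866, 0.1036, 0.1879]
tool_rot: [-3.141, 0.001, 0.162]
contact_force: [0.4, 0.1, 0.2]
grip_width: 0.0082
```

```bash

python3 - <<'E'
from h import *
st()
t=p2w([.0478,-.0345,0]); t[2]=0.178
plan(t,7.6,n=1,grip=2)
E
```

```text
t 22.35 [0.5866 0.1036 0.1879] [-179.97    0.08    9.25] F [0.38 0.11 0.22] w 0.0082
k 1 from [0.5866 0.1036 0.1879] [-179.97    0.08    9.25] to [0.5969 0.1176 0.178 ]
[[12.5, -12.2, 9.9, -0.03, 0.08, 1.65, 2]]
```

>>> {"api": "arm_command", "payload": {
  "increments": [
    [11, -11, 7, 0, 0.1, 1.5, 2],
    [1, 0, 0, 0, 0, 0, 2],
    [0, 0, 0, 0, 0, 0, 2],
    [0, 0, 0, 0, 0, 0, 2]
  ]
}}

```text
t: 22.75
tool_pos: [0.5962, 0.1113, 0.1815]
tool_rot: [3.141, 0.0, 0.126]
contact_force: [0.1, -0.2, -0.6]
grip_width: 0.0082
```

```bash

python3 - <<'E'
from h import *
st()
for n in ['wrist','scene']:
    p=get_image(n); save(p,n+'13'); np.savez('pics/%s13.npz'%n,**p)
    a=cv2.cvtColor(p['pixels'],cv2.COLOR_RGB2BGR)
    if n=='scene': cv2.imwrite('pics/s13z.png',cv2.resize(a[110:200,170:270],None,fx=7,fy=7,interpolation=cv2.INTER_CUBIC))
    else: cv2.imwrite('pics/w13z.png',cv2.resize(a[150:250,200:320],None,fx=6,fy=6,interpolation=cv2.INTER_CUBIC))
t=p2w([.0478,-.0345,0]); t[2]=0.165
plan(t,7.6,n=1,grip=2); print(w2p(arm.get_state()['tool_pos'])*1000)
p=ld('wrist13'); print(p['cx'],w2p(cloud(p))[200:226:3,250:260:3].round(4)*1000)
E
```

```text
t 22.75 [0.5962 0.1113 0.1815] [179.94   0.01   7.23] F [ 0.08 -0.19 -0.56] w 0.0082
k 1 from [0.5965 0.111  0.1818] [179.94  -0.03   7.21] to [0.5969 0.1176 0.165 ]
[[1.3, -6.5, 16.8, 0.06, -0.03, -0.39, 2]]
[ 46.4435 -40.9613 181.7645]
256.2336007533795 [[[ 41.1 -35.6 105.8]
  [ 41.4 -38.  107. ]
  [ 41.1 -40.4 106.2]
  [ 41.7 -42.8 108.2]]

 [[ 12.2 -33.7  14. ]
  [ 39.2 -38.  108.1]
  [ 39.1 -40.4 107.7]
  [ 39.3 -42.8 108.6]]

 [[ 34.3 -35.4 100. ]
  [ 36.8 -38.  108.4]
  [ 51.8 -40.5 158.8]
  [ 51.1 -42.4 156.7]]

 [[ 34.  -35.5 107.3]
  [ 34.2 -38.  107.9]
  [ 50.  -40.5 159.5]
  [ 50.3 -42.4 160.7]]

 [[ 31.2 -35.5 106.5]
  [ 31.7 -37.9 108. ]
  [ 49.1 -40.5 163. ]
  [ 49.  -42.4 162.8]]

 [[ -1.4 -33.6  14.1]
  [ -0.5 -36.9  16.7]
  [ 47.7 -40.5 165. ]
  [ 47.5 -42.3 164.3]]

 [[ -4.3 -33.6  15.6]
  [ -4.1 -36.8  16.3]
  [ 46.4 -40.4 166.8]
  [ 46.1 -42.3 166. ]]

 [[ -7.5 -33.5  16.4]
  [ -7.8 -36.8  15.6]
  [ 45.2 -40.4 169. ]
  [ 44.8 -42.3 168.1]]

 [[-11.5 -33.5  14.7]
  [-11.5 -36.8  14.9]
  [ 46.9 -40.5 179.3]
  [ 47.1 -42.2 180. ]]]
```

View pics/s13z.png

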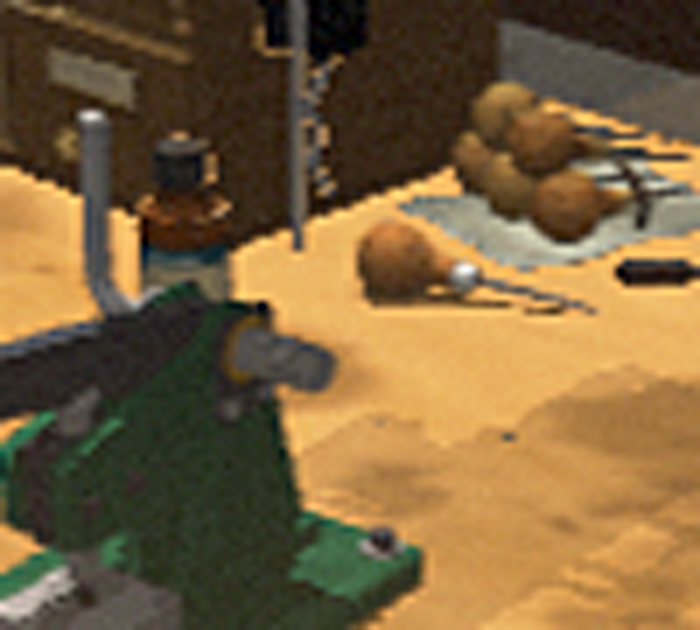

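View pics/w13z.png

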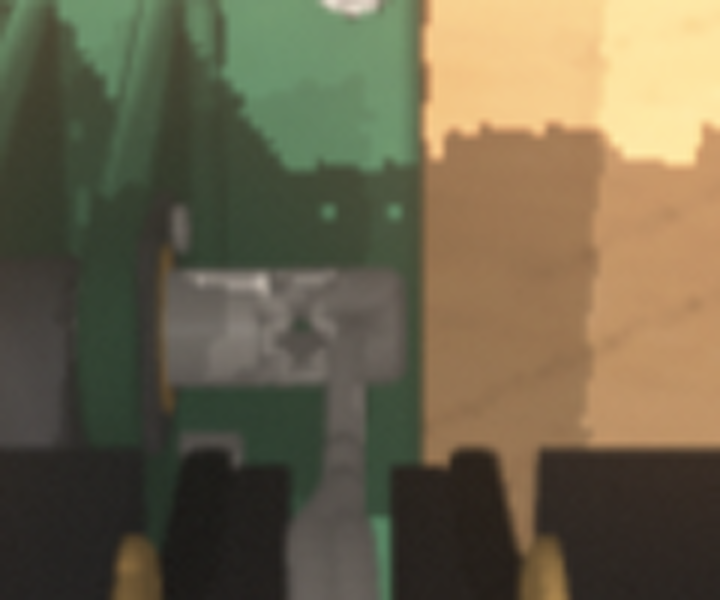

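```bash

python3 - <<'E'
from h import *
p=ld('scene13')
for x in (33,35.4,38): print(x,proj(p,p2w([x/1000,-.0418,.1418])))
print(proj(p,p2w([.0354,-.0418,.138])), 'shank end top', proj(p,p2w([.0368,-.049,.108])),'hole',proj(p,p2w([.0365,-.0357,.108])))
a=p['pixels'][130:150,205:222].mean(-1).round().astype(int); print(a)
t=p2w([.0475,-.0351,0]); t[2]=0.165
plan(t,7.6,n=1,grip=2)
E
```

```text
33 [211.7988 145.3157]
35.4 [212.4602 144.9923]
38 [213.1739 144.6434]
[212.4949 146.5541] shank end top [215.6118 159.2377] hole [210.9817 157.8692]
[[ 36  38  33  37  30  37  54  97  83  58 110 111  36  41  42  38  38]
 [ 40  42  37  39  33  36  57  96 108  99  70  18  34  25  39  36  29]
 [ 39  35  38  37  34  41  57  94 100  87  69  35  42  42  42  38  40]
 [ 43  39  43  44  42  33  59  94  93  73  64  35  36  24  37  38  38]
 [ 40  40  32  40  34  27  60  92  78  44 111 115  30  35  39  39  35]
 [ 38  44  34  38  31  38  53  96  89  58  93  62  41  35  40  38  36]
 [ 43  38  38  39  30  38  52  97  88  26  50 110 115  39  33  34  30]
 [ 44  31  39  42  35  32  59  95  94  20  88 122  66  30  32  37  26]
 [ 41  44  39  42  38  35  54  99  91  30  30  26  29  18  23  38  57]
 [ 44  41  37  37  33  35  57  93  94  27  22  25  42  58  59 133 191]
 [ 40  46  47  33  38  29  55  99  83  36  63  59 140 194 187 188 179]
 [ 41  34  51  43  24  29  42  92  90 131 195 194 187 185 181 178 176]
 [ 40  26  25  22  41  58  64  83 142 185 181 174 175 176 175 178 180]
 [ 28  41  55  61 122 187 158  74 136 175 175 172 175 174 177 175 167]
 [ 65 138 194 189 178 181 155  67 134 175 167 170 169 172 173 166 123]
 [191 187 183 175 173 174 146  79 133 177 169 169 173 175 178 165 105]
 [182 176 172 175 171 173 177 181 175 170 171 170 168 170 178 161  74]
 [175 174 172 170 177 172 173 176 174 175 177 172 173 174 182 162  65]
 [176 175 179 175 178 174 178 175 177 174 171 172 174 174 180 164  59]
 [177 174 179 175 173 174 173 175 173 174 175 173 177 176 182 165  91]]
k 1 from [0.5965 0.111  0.1818] [179.94  -0.03   7.21] to [0.5967 0.117  0.165 ]
[[1.0, -5.9, 16.8, 0.06, -0.03, -0.39, 2]]
```

>>> {"api": "arm_command", "payload": {
  "increments": [
    [1, -6, 5, 0, 0, -0.4, 2],
    [0, 0, 5, 0, 0, 0, 2],
    [0, 0, 3, 0, 0, 0, 2],
    [0, 0, 0, 0, 0, 0, 2]
  ]
}}

```text
t: 23.25
tool_pos: [0.5964, 0.1171, 0.168]
tool_rot: [3.141, -0.001, 0.133]
contact_force: [0.9, 0.6, -0.1]
grip_width: 0.008
```

```bash

python3 - <<'E'
from h import *
st()
t=p2w([.0475,-.0351,0]); t[2]=0.155
plan(t,7.6,n=1,grip=2); print(w2p(arm.get_state()['tool_pos'])*1000)
E
```

```text
t 23.25 [0.5964 0.1171 0.168 ] [179.98  -0.04   7.61] F [ 0.87  0.62 -0.11] w 0.0080
k 1 from [0.5964 0.1171 0.168 ] [179.98  -0.04   7.61] to [0.5967 0.117  0.155 ]
[[0.3, 0.1, 13.0, 0.02, -0.04, 0.01, 2]]
[ 47.1702 -34.9818 168.0355]
```

>>> {"api": "arm_command", "payload": {
  "increments": [
    [0.3, 0, 5, 0, 0, 0, 2],
    [0, 0, 5, 0, 0, 0, 2],
    [0, 0, 2, 0, 0, 0, 2],
    [0, 0, 0, 0, 0, 0, 2]
  ]
}}

```text
t: 23.65
tool_pos: [0.5965, 0.1169, 0.1545]
tool_rot: [3.141, 0.0, 0.133]
contact_force: [0.1, 0.2, -0.9]
grip_width: 0.0081
```

```bash

python3 - <<'E'
from h import *
st()
p=get_image('wrist'); save(p,'w14'); np.savez('pics/w14.npz',**p)
a=cv2.cvtColor(p['pixels'],cv2.COLOR_RGB2BGR)
cv2.imwrite('pics/w14z.png',cv2.resize(a[160:240,210:300],None,fx=8,fy=8,interpolation=cv2.INTER_CUBIC))
t=p2w([.0475,-.0351,0]); t[2]=0.148
plan(t,7.6,n=1,grip=2); print(w2p(arm.get_state()['tool_pos'])*1000)
E
```

```text
t 23.65 [0.5965 0.1169 0.1545] [179.96   0.     7.61] F [ 0.07  0.21 -0.95] w 0.0081
k 1 from [0.5965 0.1169 0.1547] [179.96  -0.01   7.61] to [0.5967 0.117  0.148 ]
[[0.2, -0.1, 6.7, 0.04, -0.01, 0.01, 2]]
[ 47.2879 -35.1703 154.6562]
```

View pics/w14z.png

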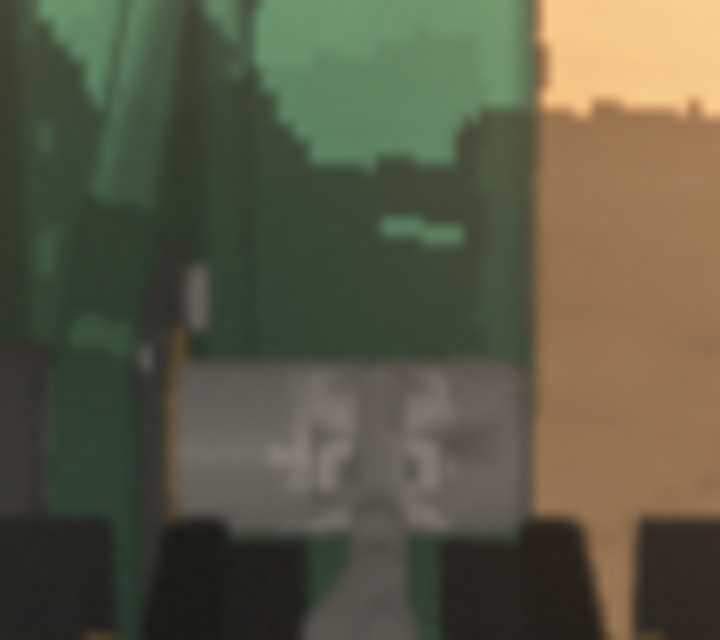

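>>> {"api": "arm_command", "payload": {
  "increments": [
    [0.2, -0.5, 2, 0, 0, 0, 2],
    [0, 0, 2, 0, 0, 0, 2],
    [0, 0, 1.5, 0, 0, 0, 2],
    [0, 0, 1, 0, 0, 0, 2],
    [0, 0, 1, 0, 0, 0, 2]
  ]
}}

```text
t: 24.2
tool_pos: [0.5971, 0.1175, 0.1472]
tool_rot: [3.141, -0.001, 0.133]
contact_force: [-0.4, -0.1, -0.9]
grip_width: 0.0085
```

```bash

python3 - <<'E'
from h import *
st(); print(w2p(arm.get_state()['tool_pos'])*1000)
E
```

```text
t 24.20 [0.5971 0.1175 0.1472] [179.97  -0.07   7.61] F [-0.36 -0.07 -0.87] w 0.0085
[ 47.9821 -34.6391 147.1842]
```

>>> {"api": "arm_command", "payload": {
  "increments": [
    [-0.4, 0.1, 1.2, 0, 0, 0, 2],
    [0, 0, 1.2, 0, 0, 0, 2],
    [0, 0, 1.2, 0, 0, 0, 2]
  ]
}}

```text
t: 24.5
tool_pos: [0.5974, 0.1174, 0.1438]
tool_rot: [3.141, -0.003, 0.133]
contact_force: [0.3, -0.7, -0.2]
grip_width: 0.0085
```

```bash

python3 - <<'E'
from h import *
st(); print(w2p(arm.get_state()['tool_pos'])*1000)
E
```

```text
t 24.50 [0.5974 0.1174 0.1438] [179.97  -0.16   7.61] F [ 0.25 -0.73 -0.15] w 0.0085
[ 48.2343 -34.8098 143.7526]
```

>>> {"api": "arm_command", "payload": {
  "increments": [
    [-0.5, 0, 1.2, 0, 0, 0, 2],
    [-0.3, 0, 1.2, 0, 0, 0, 2],
    [0, 0, 1.2, 0, 0, 0, 2]
  ]
}}

```text
t: 24.8
tool_pos: [0.5971, 0.1173, 0.1401]
tool_rot: [3.141, -0.004, 0.133]
contact_force: [1.1, 0.3, -0.0]
grip_width: 0.0085
```

```bash

python3 - <<'E'
from h import *
st(); print(w2p(arm.get_state()['tool_pos'])*1000)
p=get_image('scene'); save(p,'s15'); np.savez('pics/s15.npz',**p)
a=cv2.cvtColor(p['pixels'],cv2.COLOR_RGB2BGR)
cv2.imwrite('pics/s15z.png',cv2.resize(a[110:190,170:260],None,fx=8,fy=8,interpolation=cv2.INTER_CUBIC))
E
```

```text
t 24.80 [0.5971 0.1173 0.1401] [179.97  -0.23   7.6 ] F [ 1.12  0.27 -0.03] w 0.0085
[ 47.9032 -34.824  140.0718]
```

View pics/s15z.png

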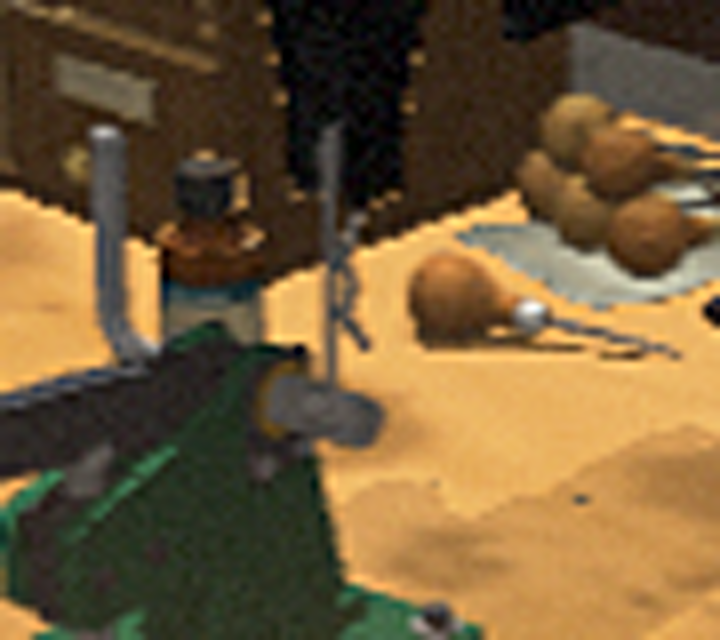

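>>> {"api": "arm_command", "payload": {
  "increments": [
    [-0.2, 0, 1.5, 0, 0.1, 0, 2],
    [0, 0, 1.5, 0, 0.1, 0, 2],
    [0, 0, 1.5, 0, 0, 0, 2],
    [0, 0, 1.5, 0, 0, 0, 2]
  ]
}}

```text
t: 25.25
tool_pos: [0.5968, 0.1173, 0.1334]
tool_rot: [3.141, -0.008, 0.133]
contact_force: [0.6, -1.0, -0.2]
grip_width: 0.0085
```

```bash

python3 - <<'E'
from h import *
st(); print(w2p(arm.get_state()['tool_pos'])*1000)
E
```

```text
t 25.25 [0.5968 0.1173 0.1334] [179.97  -0.43   7.61] F [ 0.57 -0.99 -0.17] w 0.0085
[ 47.5899 -34.7894 133.4439]
```

>>> {"api": "arm_command", "payload": {
  "increments": [
    [0, 0, 2, 0, -0.2, 0, 2],
    [0, 0, 2, 0, -0.2, 0, 2],
    [0, 0, 2, 0, 0, 0, 2],
    [0, 0, 2, 0, 0, 0, 2]
  ]
}}

```text
t: 25.65
tool_pos: [0.5968, 0.1172, 0.1247]
tool_rot: [3.141, 0.0, 0.133]
contact_force: [1.3, -0.8, -1.6]
grip_width: 0.0081
```

```bash

python3 - <<'E'
from h import *
st(); print(w2p(arm.get_state()['tool_pos'])*1000)
p=get_image('scene'); save(p,'s16'); np.savez('pics/s16.npz',**p)
a=cv2.cvtColor(p['pixels'],cv2.COLOR_RGB2BGR)
cv2.imwrite('pics/s16z.png',cv2.resize(a[110:190,170:260],None,fx=8,fy=8,interpolation=cv2.INTER_CUBIC))
E
```

```text
t 25.65 [0.5968 0.1172 0.1247] [179.97   0.01   7.61] F [ 1.34 -0.77 -1.61] w 0.0081
[ 47.6165 -34.8641 124.7171]
```

View pics/s16z.png

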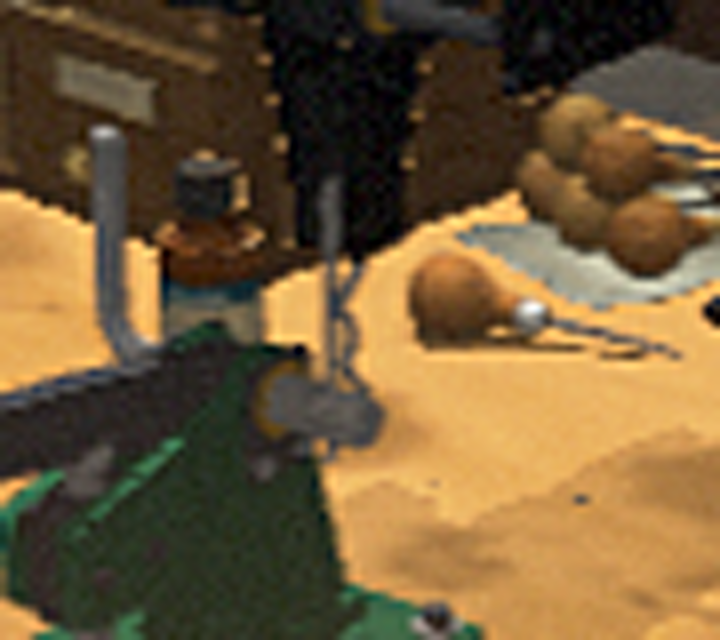

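>>> {"api": "arm_command", "payload": {
  "increments": [
    [0, 0, 2, 0, 0, 0, 2],
    [0, 0, 2, 0, 0, 0, 2],
    [0, 0, 2, 0, 0, 0, 2],
    [0, 0, 2.5, 0, 0, 0, 2]
  ]
}}

```text
t: 26.1
tool_pos: [0.5976, 0.1173, 0.1161]
tool_rot: [3.141, -0.002, 0.133]
contact_force: [0.7, 0.1, 4.3]
grip_width: 0.0082
```

```bash

python3 - <<'E'
from h import *
st(); print(w2p(arm.get_state()['tool_pos'])*1000)
E
```

```text
t 26.10 [0.5976 0.1173 0.1161] [179.97  -0.09   7.61] F [0.65 0.12 4.29] w 0.0082
[ 48.4014 -34.8698 116.1156]
```

>>> {"api": "arm_command", "payload": {
  "increments": [
    [0, 0, 3, 0, 0, 0, 2],
    [0, 0, 3, 0, 0, 0, 2],
    [0, 0, 3, 0, 0, 0, 2]
  ]
}}

```text
t: 26.4
tool_pos: [0.5976, 0.1171, 0.1076]
tool_rot: [3.141, -0.002, 0.133]
contact_force: [-0.3, -0.3, 0.7]
grip_width: 0.0084
```

```bash

python3 - <<'E'
from h import *
st(); print(w2p(arm.get_state()['tool_pos'])*1000)
E
```

```text
t 26.40 [0.5976 0.1171 0.1076] [179.99  -0.09   7.6 ] F [-0.34 -0.29  0.75] w 0.0084
[ 48.3671 -35.1103 107.6416]
```

>>> {"api": "arm_command", "payload": {
  "increments": [
    [0, 0, 1, 0, 0, 0, 2],
    [0, 0, 1, 0, 0, 0, 2],
    [0, 0, 0.5, 0, 0, 0, 2]
  ]
}}

```text
t: 26.7
tool_pos: [0.5965, 0.1171, 0.1028]
tool_rot: [3.141, 0.001, 0.133]
contact_force: [1.2, 1.1, 1.3]
grip_width: 0.0087
```

```bash

python3 - <<'E'
from h import *
st(); print(w2p(arm.get_state()['tool_pos'])*1000)
for n in ['scene','wrist']:
    p=get_image(n); save(p,n+'17'); np.savez('pics/%s17.npz'%n,**p)
    a=cv2.cvtColor(p['pixels'],cv2.COLOR_RGB2BGR)
    if n=='scene': cv2.imwrite('pics/s17z.png',cv2.resize(a[110:190,170:260],None,fx=8,fy=8,interpolation=cv2.INTER_CUBIC))
st()
E
```

```text
t 26.70 [0.5965 0.1171 0.1028] [179.97   0.04   7.6 ] F [1.23 1.12 1.28] w 0.0087
[ 47.2592 -34.9725 102.8328]
t 26.80 [0.5966 0.1171 0.1031] [179.97   0.02   7.6 ] F [ 0.43  0.91 -0.43] w 0.0083
```

View pics/s17z.png

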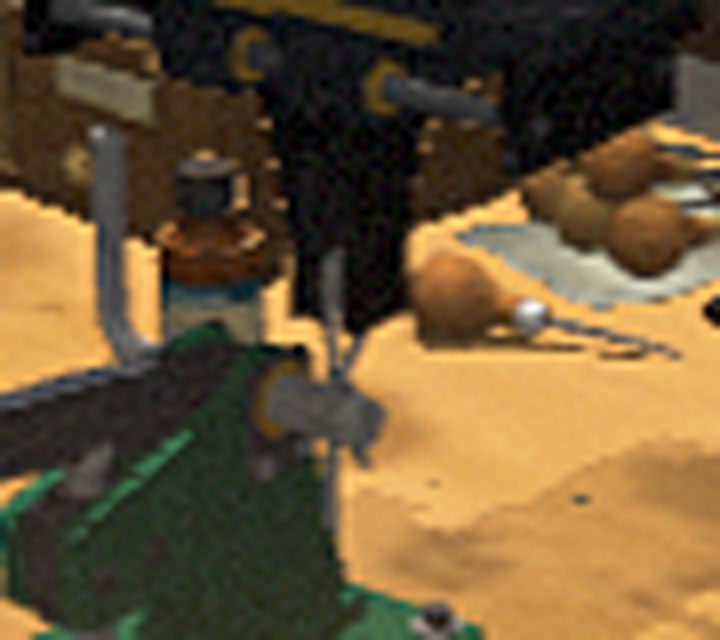

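>>> {"api": "arm_command", "payload": {
  "increments": [
    [0, 0, 0, 0, 0, 0, 14],
    [0, 0, 0, 0, 0, 0, 20],
    [0, 0, 0, 0, 0, 0, 24],
    [0, 0, 0, 0, 0, 0, 24],
    [0, 0, -3, 0, 0, 0, 24]
  ]
}}

```text
t: 27.3
tool_pos: [0.596, 0.1172, 0.1059]
tool_rot: [3.141, 0.002, 0.133]
contact_force: [0.2, -0.2, -0.4]
grip_width: 0.0235
```

```bash

python3 - <<'E'
from h import *
st(); print(w2p(arm.get_state()['tool_pos'])*1000)
E
```

```text
t 27.30 [0.596  0.1172 0.1059] [179.97   0.11   7.61] F [ 0.19 -0.16 -0.42] w 0.0235
[ 46.7634 -34.8285 105.9036]
```

>>> {"api": "arm_command", "payload": {
  "increments": [
    [0, 0, -6, 0, 0, 0, 24],
    [0, 0, -12, 0, 0, 0, 24],
    [0, 0, -20, 0, 0, 0, 24],
    [0, 0, -25, 0, 0, 0, 24],
    [0, 0, -20, 0, 0, 0, 24],
    [0, 0, 0, 0, 0, 0, 24],
    [0, 0, 0, 0, 0, 0, 24]
  ]
}}

```text
t: 28.0
tool_pos: [0.597, 0.1171, 0.1972]
tool_rot: [-3.141, -0.002, 0.132]
contact_force: [-0.1, 0.9, -0.8]
grip_width: 0.0238
```

```bash

python3 - <<'E'
from h import *
st()
for n in ['scene','wrist']:
    p=get_image(n); save(p,n+'18'); np.savez('pics/%s18.npz'%n,**p)
    for k in ['clip_eye','clip_pocket','pivot_mark']: print(n,k,[(m['at'],m['conf'],(w2p(unproj(p,*m['at']))*1000).round(0)) for m in mark_of(k,p)])
    a=cv2.cvtColor(p['pixels'],cv2.COLOR_RGB2BGR)
    if n=='scene': cv2.imwrite('pics/s18z.png',cv2.resize(a[110:190,170:260],None,fx=8,fy=8,interpolation=cv2.INTER_CUBIC))
    else: cv2.imwrite('pics/w18z.png',cv2.resize(a[150:250,190:310],None,fx=6,fy=6,interpolation=cv2.INTER_CUBIC))
    q=w2p(cloud(p))*1000
    for lo in range(50,160,5):
        k=(q[...,2]>=lo)&(q[...,2]<lo+5)&(abs(q[...,0]-44)<22)&(abs(q[...,1]+36)<7)
        if k.sum(): print(lo,k.sum(),q[k].mean(0).round(1),'x',q[k][:,0].min().round(1),q[k][:,0].max().round(1))
    m=(q[...,1]>38)&(q[...,1]<60)&(q[...,2]>105)&(q[...,2]<175); print('handle y',np.median(q[m][:,1]))
E
```

```text
t 28.00 [0.597  0.1171 0.1972] [-179.98   -0.1     7.57] F [-0.1   0.85 -0.79] w 0.0238
scene clip_eye [([211.9, 141.4], 0.59, array([311., 182.,   9.]))]
scene clip_pocket [([207.9, 160.7], 0.49, array([ 29., -33., 103.]))]
scene pivot_mark [([208.4, 163.3], 0.92, array([ 28., -34.,  97.]))]
60 2 [ 31.4 -37.   63.6] x 29.9 33.0
65 4 [ 31.9 -36.8  67.3] x 29.9 33.2
70 4 [ 30.2 -38.3  73.6] x 29.4 31.1
75 5 [ 38.3 -36.5  77.5] x 31.3 48.5
80 7 [ 38.1 -37.6  82. ] x 30.5 48.0
85 3 [ 36.1 -37.5  87.1] x 32.6 42.4
90 2 [ 33.1 -39.5  92.2] x 32.1 34.0
95 8 [ 28.7 -35.4  97.2] x 27.8 29.2
100 13 [ 29.2 -35.8 102.8] x 26.4 35.2
105 17 [ 35.6 -35.8 107. ] x 28.7 45.9
110 9 [ 41.8 -36.9 112.3] x 36.6 50.2
115 8 [ 46.3 -36.7 116.8] x 36.6 54.7
120 5 [ 47.2 -36.5 121.2] x 38.4 54.4
125 11 [ 47.  -37.6 127.6] x 38.2 58.6
130 12 [ 50.9 -36.3 132.1] x 39.7 58.0
135 11 [ 48.6 -37.1 137.5] x 40.0 57.3
140 9 [ 46.4 -38.2 142.5] x 40.4 56.6
145 9 [ 47.7 -37.6 146.3] x 43.5 52.6
handle y 45.10795763906468
wrist clip_eye [([258.3, 194.9], 0.77, array([ 53., -36., 147.]))]
wrist clip_pocket []
wrist pivot_mark [([256.3, 203.4], 0.81, array([ 47., -35., 148.]))]
75 9 [ 50.  -34.5  79. ] x 48.5 50.9
80 7 [ 49.  -34.6  81.2] x 47.9 49.8
95 1 [ 44.1 -39.9  99.5] x 44.1 44.1
100 30 [ 38.  -37.6 103. ] x 28.8 44.6
105 91 [ 37.1 -36.7 107. ] x 30.6 43.9
125 1 [ 58.3 -35.6 127.9] x 58.3 58.3
130 3 [ 59.2 -34.1 132.2] x 59.0 59.5
135 12 [ 59.5 -33.3 138.6] x 58.3 60.1
140 71 [ 54.2 -34.7 143.2] x 40.6 60.2
145 169 [ 50.9 -35.2 146.9] x 43.5 58.4
handle y 44.737990418644614
```

View pics/s18z.png

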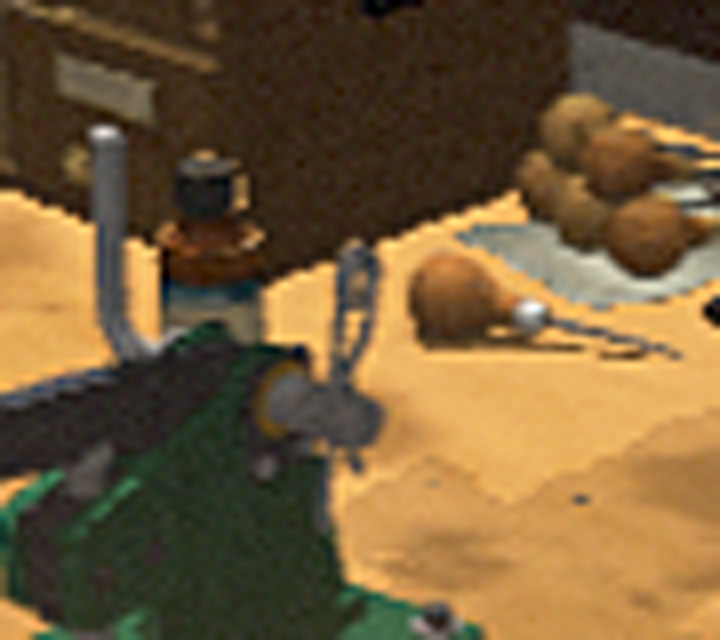

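View pics/w18z.png

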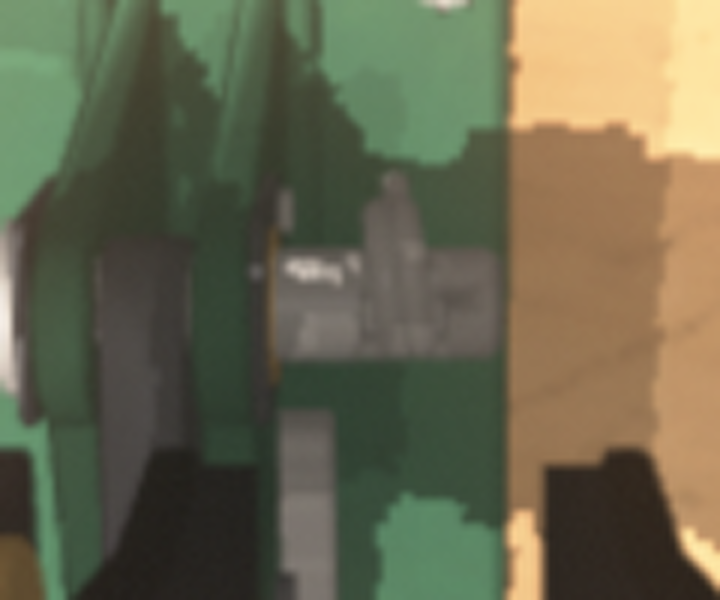

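```bash

python3 - <<'E'
from h import *
p=ld('wrist18'); q=w2p(cloud(p))*1000
k=(q[...,2]>139)&(q[...,2]<152)&(abs(q[...,0]-50)<14)&(abs(q[...,1]+36)<10)
x=q[k]
l,_,_,_=cv2.fitLine(x[:,:2].astype(np.float32),cv2.DIST_HUBER,0,.01,.01)[:4].ravel(),0,0,0
print(k.sum(), l, np.arctan2(l[1],l[0]))
for lo in range(40,60,3):
    m=(x[:,0]>lo)&(x[:,0]<lo+3)
    if m.sum(): print(lo,m.sum(),x[m].mean(0),x[m][:,1].min(),x[m][:,1].max())
st(); t=get_image('top'); save(t,'top19'); 
c=cv2.cvtColor(t['pixels'],cv2.COLOR_RGB2BGR); print(arm.get_state()['contact_force'])
from bench import boxes_of
for n in ['solder_tin','ring_clamp','burr_block']: print(n,[(m['at'],m['conf']) for m in mark_of(n,t)])
E
```

```text
246 [  0.9904   0.1384  52.0602 -34.9302] 0.13889256
40 10 [ 42.0951 -35.6272 143.3639] -38.47118008601832 -33.36357569193161
43 30 [ 44.6059 -36.0121 145.6506] -39.208003149684984 -32.64016741130185
46 37 [ 47.5366 -35.6227 147.0378] -39.167522726212546 -31.94979973595996
49 40 [ 50.633  -35.1835 147.6631] -38.40786683898825 -31.95046955562069
52 43 [ 53.5661 -34.7235 146.9756] -38.40754218432879 -31.228101999033722
55 49 [ 56.52   -34.7021 145.1665] -37.70756710528619 -31.2089763832214
58 37 [ 59.0205 -33.9537 141.8899] -36.999143266331174 -31.159553966796505
t 28.40 [0.5965 0.1169 0.1959] [179.98   0.02   7.57] F [0.52 0.1  0.49] w 0.0240
[-0.5029 -0.084   0.1673]
solder_tin [([313.0, 136.9], 0.9), ([184.7, 171.5], 0.54), ([256.5, 250.2], 0.49)]
ring_clamp [([256.2, 249.7], 0.87), ([258.0, 135.4], 0.37)]
burr_block [([262.3, 134.7], 0.83)]
```

View pics/top19.png

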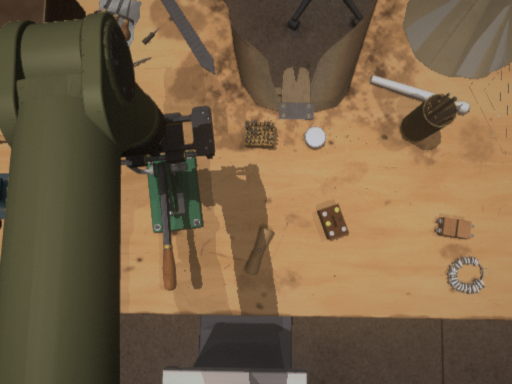

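```bash

python3 - <<'E'
from h import *
arm.finish_job(); st()
E
```

```text
the job is handed in; nothing more can be done
the job is handed in; nothing more can be done
```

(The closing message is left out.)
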